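# Line up the wax buildings by height on the display plank

## Robot

A 6-joint arm with a two-finger parallel gripper is mounted at the origin on the work surface. World frame = base frame: x ahead of the robot, y to its left, z up, the work surface at z = 0. Lengths are in m, angles in rad, forces in N, time in s.
With the tool pointing down it reaches from about 0.325 to 0.9 m from the base axis. Payload 6.1 kg.
Tool frame: the origin (TCP) lies at the very end of the fingers, on their centre line; the grasp point (between the pads) lies 19 mm behind it; z points along the fingers, y is the direction in which the jaws open and shut (so a half turn about z gives the same grasp; the last joint's range is limited). The gripper opens to 85 mm and grips with 20 to 120 N. Pads are 22 mm wide; open, the fingers measure 114 mm over their backs; the gripper's body (76 mm by 85 mm) begins 54 mm behind the grasp point. The pads swing forward as they close: fully open they stand 13 mm farther back than shut.
Start: joints at [1.206, 0.22, 1.526, -0, 1.395, -0.126], TCP at [0.148, 0.607, 0.21] pointing down, gripper open.
Joint ranges: [-2.98, 2.98], [-0.91, 2.08], [0.09, 2.57], [-1.24, 4.39], [0.2, 2.65], [-2.68, 2.68]. Speed limits (rad/s): [2.57, 2.57, 3.01, 3.14, 3.14, 3.14].

## Interface

Orientations are given as a unit quaternion [w, x, y, z].
In Python, from station import * gives the robot as it stands. The module is installed in compiled form; this text tells all that it offers.
- The arm moves only by the tool move_arm, never from a script. Its argument "motion" is a list of rows, each a list of 7 numbers: the shift along the tool's x, y, z in units of 4 cm (1.0 is 4 cm), then the turn, a rotation vector about the tool's x, y, z in units of 0.12 rad (1.0 is 0.12 rad), then the opening, from 0 (shut) to 1 (fully open). In form: [[dx, dy, dz, wx, wy, wz, jaw], ...]. A call has 1 to 10 rows; each row shifts and turns the pose as measured when the row begins, along the tool's axes as they then stand; what a row does not reach is not made up. A row lasts 1/8 s, in which the tool goes at most 62.5 mm and 10.7 degrees, less where a joint would pass 70% of its speed; a pose out of reach is approached as far as the arm can. A call with a number of a shift or a turn outside -1 to 1 is refused whole. A call with a gripper value outside its range is refused whole. The fingers move at their own pace and stop on an object; "grip_force" is the grip in N (left out, the last holds). Time passes only in rows, so rows that do not move let the fingers close. It gives the time, the measured TCP pose, the force and the opening at its end, in the units of the state.
- get_obs(): the state, without advancing time (a new reading comes with each control period).
- read_camera(name): name is "scene" or "top" or "wrist"; returns a dict with "frame" (400x640x3 uint8, red, green, blue), "mtx" (3x3 intrinsics, pixels), "distortion" ([k1, k2, p1, p2, k3] as OpenCV has them; the pictures are not rectified), "rvec" (rotation vector, rad) and "tvec" (3), from world to camera coordinates, as OpenCV has them. Camera axes: x right, y down, z forward; pixel columns grow to the right and rows downward; lengths in m; the calibration is good to about 2 mm. A picture is of the moment at which its call begins. There is no depth.
- sign_off(): hands the job in, once; it reports no verdict.
The state is a dict: "clock": time; "joint_pos": joint angles; "joint_vel": joint speeds; "tau": joint torques, N m; "ee_pos": TCP position; "tool_rot": TCP orientation; "contact_force": force on the tool from outside, world axes, zero at the start; "moment": the same for the moment, N m; "finger_gap": finger opening in m.
Only numpy, scipy, OpenCV 4.12 (cv2) and the standard library are available. Lean on these libraries where they do the work, as an engineer would, in place of code of your own. Each camera call takes 0.05 s, during which the arm holds its last target. There are 200 camera calls.

## Task

Stand the four cast-wax buildings on the blue pads of the brown display plank, one upright in the middle of each pad, in order of height: the tallest on the pad next to the red end block, stepping down to the shortest at the other end. Do not let any of them fall over on the way.

Things in the scene. Friction and masses are not known exactly. Their poses are not given: they have to be found in the camera images.
- cottage: SHORTEST wax building, 55 mm tall: a cream cottage with a gable roof. Footprint 46 mm along its x by 44 mm along its y; the ridge runs along x. The two gable ends (faces at x = +/-23 mm) are flat, vertical and plain from the foot to the ridge, so grip across x; side walls at y = +/-22 mm are 33 mm high. 90 g nominal. It stands loose and upright on the table; the origin is the centre of its underside, z up.
- turret: SECOND SHORTEST, 82 mm tall: a cream round castle turret, a straight cylinder of 46 mm diameter up to z = 74 mm with six small merlons on top to 82 mm. Grip at any yaw. 110 g nominal. It stands loose and upright on the table; the origin is the centre of its underside, z up.
- tower: SECOND TALLEST, 108 mm tall: a cream square church tower, shaft 42 x 42 mm with vertical sides (faces square to its x and y) up to z = 82 mm, pyramid roof above. 140 g nominal. It stands loose and upright on the table; the origin is the centre of its underside, z up.
- lighthouse: TALLEST, 135 mm tall: a cream round lighthouse with darker bands; foot 52 mm diameter tapering to 42 mm at z = 58 mm, straight 42 mm diameter from z = 58 to 98 mm (grip there, any yaw), a 47 mm gallery disc at z = 98 to 103 mm, a 28 mm lantern to 120 mm, a dome above. 150 g nominal. It stands loose and upright on the table; the origin is the centre of its underside, z up.
- pad_a: Square blue felt pad, 60 x 60 x 3 mm, fixed on the brown wooden plank, first from the left (+y) end of the row of four. Origin: centre of its underside, on the plank's top 18 mm above the table; its top, where a building stands, is 21 mm above the table. y runs along the row, x across it, away from the robot. Neighbouring pads lie 84 to 101 mm apart, centre to centre. The plank (100 x 440 x 18 mm) lies fixed beyond the buildings, its position and slant differing each time.
- pad_b: Square blue felt pad, 60 x 60 x 3 mm, fixed on the brown wooden plank, second from the left (+y) of the row of four. Origin: centre of its underside, on the plank's top 18 mm above the table; its top, where a building stands, is 21 mm above the table. y runs along the row, x across it, away from the robot. Neighbouring pads lie 84 to 101 mm apart, centre to centre. The plank (100 x 440 x 18 mm) lies fixed beyond the buildings, its position and slant differing each time.
- pad_c: Square blue felt pad, 60 x 60 x 3 mm, fixed on the brown wooden plank, third from the left (+y) of the row of four. Origin: centre of its underside, on the plank's top 18 mm above the table; its top, where a building stands, is 21 mm above the table. y runs along the row, x across it, away from the robot. Neighbouring pads lie 84 to 101 mm apart, centre to centre. The plank (100 x 440 x 18 mm) lies fixed beyond the buildings, its position and slant differing each time.
- pad_d: Square blue felt pad, 60 x 60 x 3 mm, fixed on the brown wooden plank, fourth, at the right (-y) end of the row of four. Origin: centre of its underside, on the plank's top 18 mm above the table; its top, where a building stands, is 21 mm above the table. y runs along the row, x across it, away from the robot. Neighbouring pads lie 84 to 101 mm apart, centre to centre. The plank (100 x 440 x 18 mm) lies fixed beyond the buildings, its position and slant differing each time.
- red_block: Red end block, 80 (across the plank) x 22 x 30 mm, fixed on one end of the plank, about 62 mm beyond the centre of the end pad (pad_a or pad_d, it differs each time): the TALLEST building belongs on the pad next to it. The other end carries a grey block of the same size. Origin: centre of its underside.
Not all that is in view belongs to the job. Leave any pink look-alike of the lighthouse alone. What is shaped like the turret but turquoise is not meant.

How it is judged:
At the end, for the whole second after the job is handed in: Counting from the pad next to the red block: lighthouse, tower, turret, cottage, each with the centre of its foot within 15 mm of its pad's centre (horizontally), standing on the pad (foot 17 to 26 mm above the table), upright within 0.1 rad, and at rest (((horizontal distance between red_block and pad_a below 0.11 m and horizontal distance between lighthouse and pad_a below 0.015 m and horizontal distance between tower and pad_b below 0.015 m and horizontal distance between turret and pad_c below 0.015 m and horizontal distance between cottage and pad_d below 0.015 m) or (horizontal distance between red_block and pad_d below 0.11 m and horizontal distance between cottage and pad_a below 0.015 m and horizontal distance between turret and pad_b below 0.015 m and horizontal distance between tower and pad_c below 0.015 m and horizontal distance between lighthouse and pad_d below 0.015 m)) and angle between each of cottage, turret, tower, lighthouse's own z axis and vertical below 0.1 rad and height (world z) of cottage between 0.017 and 0.026 m and linear speed of each of cottage, turret, tower, lighthouse below 0.02 m/s and angular speed of each of cottage, turret, tower, lighthouse below 0.2 rad/s and height (world z) of turret between 0.017 and 0.026 m and height (world z) of tower between 0.017 and 0.026 m and height (world z) of lighthouse between 0.017 and 0.026 m); the robot touches nothing.
It fails at once if the cottage is tipped over (more than 0.8 rad from upright) (angle between cottage's own z axis and vertical above 0.8 rad).
It fails at once if the turret is tipped over (more than 0.8 rad from upright) (angle between turret's own z axis and vertical above 0.8 rad).
It fails at once if the tower is tipped over (more than 0.8 rad from upright) (angle between tower's own z axis and vertical above 0.8 rad).
It fails at once if the lighthouse is tipped over (more than 0.8 rad from upright) (angle between lighthouse's own z axis and vertical above 0.8 rad).
It also fails if it takes over 96 s, if anything falls off the work surface, if the arm or the gripper's body presses on something with over 40 N, if the wrist force passes 120 N, or if a joint passes its speed limit or range.

## Working session

There is one attempt and no reset: what is moved stays moved. The work goes in short steps, Python scripts to look and compute and a tool call to move; the robot and the scene stay as the last step left them, time stands still between calls to the robot, and variables do not carry over. Pictures are saved under pics/ and viewed, about 12 in all and at most 16, crops included, and the job is handed in when it is done.

Besides the shell and the picture viewer there is one more tool, called after "Request:" in YAML: its name, and indented under it one key for each argument. move_arm: Moves the arm, as the interface text tells. Its arguments: {"type":"object","properties":{"motion":{"type":"array"},"grip_force":{"type":"number"}},"required":["motion"]}

```bash
mkdir -p pics; cat > h.py <<'E'
from station import *
import numpy as np, cv2
from scipy.spatial.transform import Rotation as R
def cam(n):
    c=read_camera(n); c['R']=cv2.Rodrigues(np.array(c['rvec'],float))[0]; c['t']=np.array(c['tvec'],float).ravel(); c['K']=np.array(c['mtx'],float); c['d']=np.array(c['distortion'],float); return c
def ray(c,px,z):
    p=cv2.undistortPoints(np.array(px,float).reshape(-1,1,2),c['K'],c['d']).reshape(-1,2)
    d=np.c_[p,np.ones(len(p))]@c['R']; o=-c['R'].T@c['t']
    return o+d*((z-o[2])/d[:,2])[:,None]
def proj(c,P): return cv2.projectPoints(np.array(P,float).reshape(-1,1,3),c['R'],c['t'],c['K'],c['d'])[0].reshape(-1,2)
def save(n,f): cv2.imwrite('pics/'+n+'.png',f[...,::-1])
E
python3 - <<'E'
from h import *
o=get_obs(); print(o['clock'],o['ee_pos'],o['tool_rot'],o['finger_gap'])
for n in('top','scene'):
    c=cam(n); save(n+'0',c['frame']); print(n,-c['R'].T@c['t'])
E
```

```text
0.0 [0.14759552 0.60665366 0.208475  ] [-2.37487453e-04  1.19096841e-01  9.92882143e-01 -9.67317859e-04] 0.08530459455882079
top [ 0.41851112 -0.03015409  0.84648335]
scene [1.24439955 0.01473691 0.83814294]
```

View pics/top0.png

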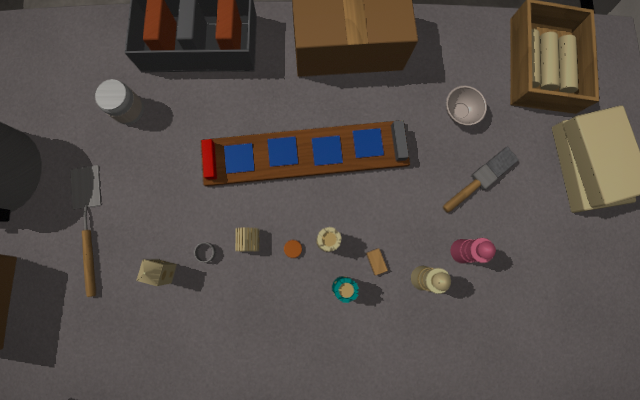

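View pics/scene0.png

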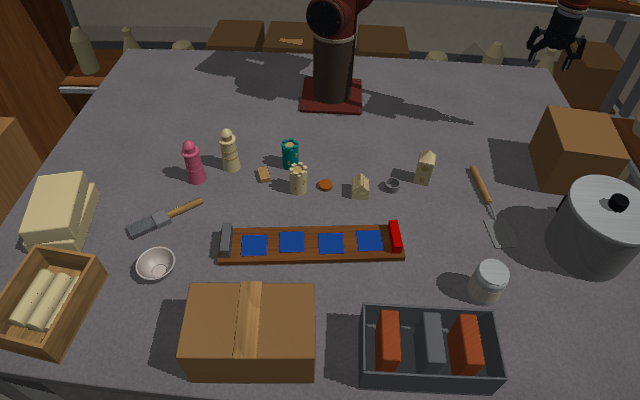

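The top view shows cream buildings: tower (157,271), cottage (247,239), turret (330,239), lighthouse (432,280). The look-alikes are a turquoise turret (346,289) and a pink lighthouse (475,250), and both are to be left alone. The red block (208,160) is at the left (+y) end, so the lighthouse goes on pad_a. Next I'll enlarge both views and measure.

```bash
python3 - <<'E'
from h import *
T=cam('top');S=cam('scene')
f=T['frame']; h=cv2.cvtColor(f,cv2.COLOR_RGB2HSV)
def blobs(m,a):
    n,l,s,ce=cv2.connectedComponentsWithStats(m.astype(np.uint8)); return [(ce[i],s[i]) for i in range(1,n) if s[i][4]>a]
for nm,c in(('top',T),('scene',S)):
    h=cv2.cvtColor(c['frame'],cv2.COLOR_RGB2HSV)
    print(nm)
    for ce,s in blobs(cv2.inRange(h,(105,150,60),(125,255,255)),150): print(' pad',ce.round(1),s[4],ray(c,ce,.021).round(4))
    for ce,s in blobs(cv2.inRange(h,(18,50,70),(32,200,255)),60): print(' cream',ce.round(1),s, ray(c,ce,.05)[0].round(3))
E
python3 - <<'E'
import cv2,numpy as np
t=cv2.imread('pics/top0.png');s=cv2.imread('pics/scene0.png')
b=lambda im,x,y,w=80,h=60:cv2.resize(im[y:y+h,x:x+w],(w*5,h*5),interpolation=cv2.INTER_NEAREST)
cv2.imwrite('pics/crop1.png',np.vstack([np.hstack([b(t,120,240),b(t,210,210)]),np.hstack([b(t,290,210),b(t,400,250)])]))
E
```

```text
top
 pad [367.7 142.6] 730 [[ 0.6579 -0.1574  0.021 ]]
 pad [282.3 151.1] 754 [[0.638  0.0236 0.021 ]]
 pad [326.8 150.1] 742 [[ 0.6407 -0.0702  0.021 ]]
 pad [238.8 157.9] 757 [[0.6228 0.1152 0.021 ]]
 cream [554.1  59.1] [ 531   28   48   62 2404] [ 0.849 -0.576  0.05 ]
 cream [598.4 158.9] [ 552  105   88  108 7257] [ 0.622 -0.654  0.05 ]
 cream [246.3 239. ] [235 227  25  25 556] [0.452 0.09  0.05 ]
 cream [328.5 239.1] [316 227  26  25 488] [ 0.452 -0.072  0.05 ]
 cream [153.9 272.7] [136 259  40  27 693] [0.383 0.272 0.05 ]
 cream [430.6 279.1] [411 266  40  28 878] [ 0.374 -0.273  0.05 ]
 cream [346.2 289.8] [339 283  15  14 161] [ 0.354 -0.106  0.05 ]
scene
 pad [368.9 240.3] 492 [[0.6248 0.1117 0.021 ]]
 pad [291.  241.5] 498 [[ 0.6425 -0.0738  0.021 ]]
 pad [330.4 242.9] 501 [[0.6395 0.0199 0.021 ]]
 pad [253.6 244.8] 514 [[ 0.6591 -0.1612  0.021 ]]
 cream [80.8 50.6] [ 70  26  26  49 593] [-0.18  -0.986  0.05 ]
 cream [128.2  42.3] [123  33  16  20 169] [-0.249 -0.816  0.05 ]
 cream [182.   44.6] [172  40  22  10 164] [-0.237 -0.591  0.05 ]
 cream [493.8  53.5] [482  41  23  24 380] [-0.28  0.61  0.05]
 cream [547.4  60.2] [535  47  22  30 270] [-0.26   0.816  0.05 ]
 cream [436.4  55.5] [425  50  23  11 185] [-0.234  0.38   0.05 ]
 cream [228.8 151.1] [219 128  22  45 665] [ 0.365 -0.278  0.05 ]
 cream [424.5 167.3] [413 150  23  36 510] [0.388 0.264 0.05 ]
 cream [298.1 178.8] [289 162  19  34 516] [ 0.46  -0.074  0.05 ]
 cream [623.9 173.7] [618 166  12  15  87] [0.363 0.845 0.05 ]
 cream [ 59.2 211.3] [  18  170   82   83 4878] [ 0.62  -0.663  0.05 ]
 cream [359.6 187.2] [351 173  18  27 415] [0.478 0.087 0.05 ]
 cream [ 42.5 300.1] [   8  267   73   67 2571] [ 0.864 -0.583  0.05 ]
```

View pics/crop1.png

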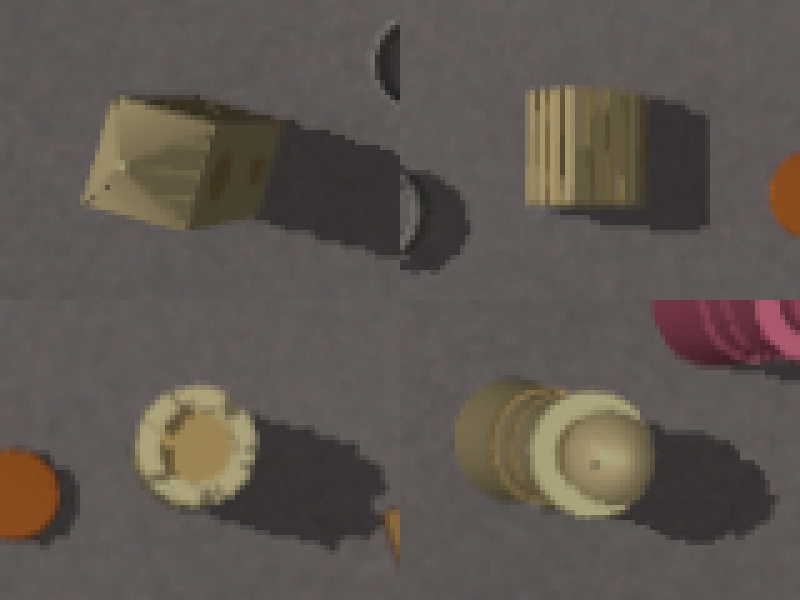

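Enlarged crops confirm the four cream buildings. The tower apex is at (144.8,273), the cottage ridge runs along image-vertical (world x), the turret rim centre is at (329.3,239.2) and the lighthouse dome tip at (439.2,282.6). Now I'll compute their positions.

```bash
python3 - <<'E'
from h import *
T=cam('top');S=cam('scene')
P=lambda n,px,z,c=T:print(n,ray(c,px,z).round(4).tolist())
P('tower apex',(144.8,273),.108)
P('tower eave corners',[(137,280.6),(144.4,259.4),(163.4,264),(157.4,285.8)],.082)
P('cottage eaves',[(235.3,227.6),(235.3,251.6),(259,251.3),(259.4,227.6)],.033)
P('cottage mid',(247.2,239.6),.045)
P('turret',(329.3,239.2),.081)
P('lh gallery',(438.4,281),.103); P('lh tip',(439.2,282.6),.135)
P('pink tip',(484,250),.135); P('turq',(346,289.5),.082)
def bottom(m):
    pass
f=S['frame']
b=lambda x,y,w=66,h=50:cv2.resize(f[y:y+h,x:x+w],(w*6,h*6),interpolation=cv2.INTER_NEAREST)
save('crop2',np.vstack([np.hstack([b(392,145),b(327,160)]),np.hstack([b(265,155),b(196,126)])]))
E
```

```text
tower apex [[0.3852, 0.2672, 0.108]]
tower eave corners [[0.3695, 0.2922, 0.082], [0.4096, 0.2798, 0.082], [0.4015, 0.2424, 0.082], [0.3606, 0.2522, 0.082]]
cottage eaves [[0.4752, 0.1158, 0.033], [0.4269, 0.1144, 0.033], [0.4279, 0.0667, 0.033], [0.4755, 0.0669, 0.033]]
cottage mid [[0.4507, 0.0892, 0.045]]
turret [[0.4509, -0.0719, 0.081]]
lh gallery [[0.3735, -0.2716, 0.103]]
lh tip [[0.3727, -0.2626, 0.135]]
pink tip [[0.4295, -0.3465, 0.135]]
turq [[0.3571, -0.1029, 0.082]]
```

View pics/crop2.png

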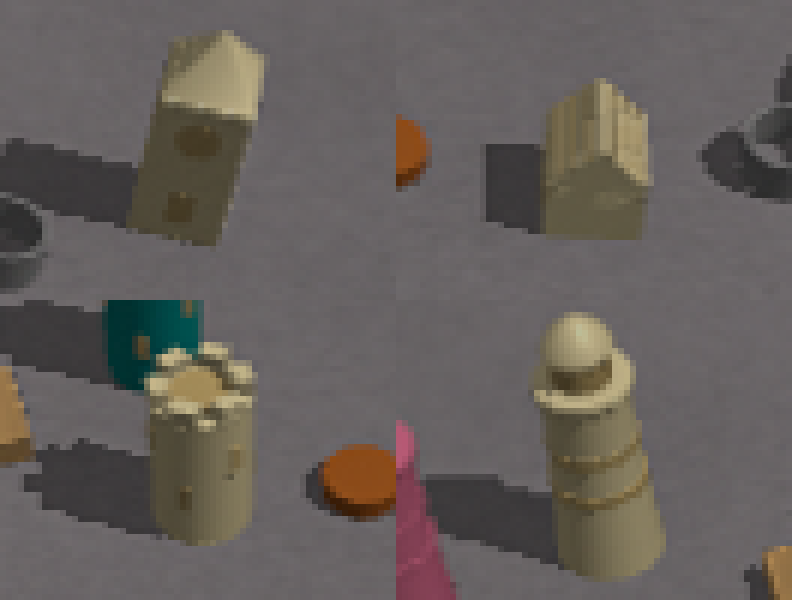

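Request:
move_arm:
  motion:
    - [0, 0, -0.5, 0, 0, 1, 1]
    - [0, 0, -0.5, 0, 0, 1, 1]
    - [0, 0, 0, 0, 0, 1, 1]
    - [0, 0, 0, 0, 0, 1, 1]
    - [0, 0, 0, 0, 0, 1, 1]
    - [0, 0, 0, 0, 0, 1, 1]
    - [0, 0, 0, 0, 0, 1, 1]
    - [0, 0, 0, 0, 0, 1, 1]
    - [0, 0, 0, 0, 0, 1, 1]
    - [0, 0, 0, 0, 0, 1, 1]

```text
clock: 1.55
ee_pos: [0.1475, 0.6064, 0.2494]
tool_rot: [0.001, 0.674, 0.739, -0.001]
contact_force: [-0.3, 0.9, 0.5]
finger_gap: 0.0854
```

The crops agree with the top view: the tower's base front edge and the cottage's gable face the scene camera, and the bases are clear. I'll cross-check with the scene camera and print the move to the tower.

```bash
cat >> h.py <<'E'
def go(x,y,z,a,pr=True):
    o=get_obs(); w,*v=o['tool_rot']; r=R.from_quat([*v,w]); M=r.as_matrix()
    ca,sa=np.cos(a),np.sin(a); G=np.array([[-sa*-1,ca,0],[-ca,sa,0],[0,0,-1.]]).T if False else np.column_stack([[-sa,ca,0],[ca,sa,0],[0,0,-1]])
    rv=(r.inv()*R.from_matrix(G)).as_rotvec()
    d=np.array([x,y,z])-o['ee_pos']
    print('clock',round(o['clock'],2),'now axes',(M.T@d/.04).round(2),'turn',(rv/.12).round(2),'after-turn axes',(G.T@d/.04).round(2),'F',np.round(o['contact_force'],1),'gap',round(o['finger_gap'],4),'pos',np.round(o['ee_pos'],4))
E
python3 - <<'E'
from h import *
S=cam('scene')
P=lambda n,px,z,c=S:print(n,ray(c,px,z).round(4).tolist())
P('lh foot front',(231.7,172.2),0);P('turret front',(298.5,195.5),0)
P('tower base',[(413.2,182.5),(428.3,185.7)],0);P('cottage base',[(351.2,199.7),(367.8,199.8)],0)
go(.386,.265,.25,-.24)
E
```

```text
lh foot front [[0.3981, -0.2695, 0.0]]
turret front [[0.4729, -0.0722, 0.0]]
tower base [[0.3988, 0.2416, -0.0], [0.4079, 0.2829, -0.0]]
cottage base [[0.4772, 0.0693, 0.0], [0.4741, 0.1136, 0.0]]
clock 1.6 now axes [-9.03  5.19  0.  ] turn [-0.01  0.02  2.73] after-turn axes [-6.87  7.82 -0.02] F [-0.1  0.2  0.7] gap 0.0851 pos [0.1475 0.6064 0.2494]
```

Request:
move_arm:
  motion:
    - [0, 0, 0, 0, 0, 1, 1]
    - [0, 0, 0, 0, 0, 0.85, 1]
    - [0, 0, 0, 0, 0, 0.8, 1]
    - [-0.9, 1, 0, 0, 0, 0, 1]
    - [-0.9, 1, 0, 0, 0, 0, 1]
    - [-0.9, 1, 0, 0, 0, 0, 1]
    - [-0.9, 1, 0, 0, 0, 0, 1]
    - [-0.9, 1, 0, 0, 0, 0, 1]
    - [-0.9, 1, 0, 0, 0, 0, 1]
    - [-0.9, 1, 0, 0, 0, 0, 1]

```text
clock: 2.85
ee_pos: [0.3673, 0.2913, 0.2494]
tool_rot: [0.001, 0.778, 0.628, -0.0]
contact_force: [0.7, -0.3, -0.7]
finger_gap: 0.0853
```

```bash
python3 -c "
from h import *
go(.385,.267,.15,-.23)
c=cam('wrist');save('w1',c['frame'])"
```

```text
clock 2.85 now axes [-0.5   0.56  2.49] turn [0.01 0.01 0.14] after-turn axes [-0.49  0.57  2.48] F [ 0.7 -0.3 -0.7] gap 0.0853 pos [0.3673 0.2913 0.2494]
```

View pics/w1.png

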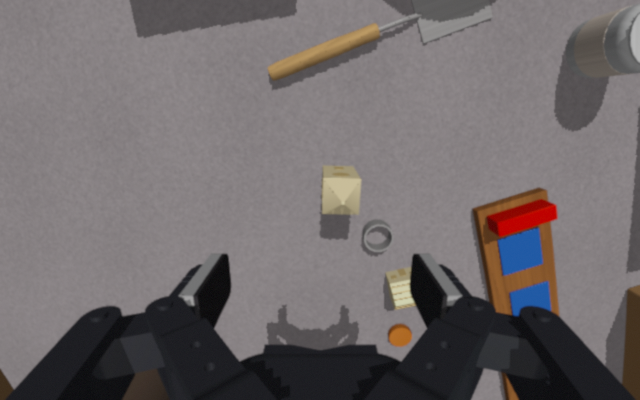

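The wrist view shows the tower (342,195) square to the jaws, so the yaw is right. Centering and descending to TCP z 0.047.

Request:
move_arm:
  motion:
    - [-0.5, 0.57, 0, 0, 0, 0.1, 1]
    - [0, 0, 0, 0, 0, 0, 1]

```text
clock: 3.15
ee_pos: [0.3904, 0.2596, 0.2499]
tool_rot: [0.003, 0.784, 0.621, -0.0]
contact_force: [0.8, 0.5, 0.2]
finger_gap: 0.0854
```

```bash
python3 -c "
from h import *
go(.385,.267,.047,-.23)
c=cam('wrist')
h=cv2.cvtColor(c['frame'],cv2.COLOR_RGB2HSV)
m=cv2.inRange(h,(18,50,70),(32,200,255))
n,l,s,ce=cv2.connectedComponentsWithStats(m)
for i in range(1,n):
  if s[i][4]>200: print(s[i],ray(c,ce[i],.08).round(4))
print(ray(c,(330,200),.108))
save('w2',c['frame'][120:300,200:450].repeat(3,0).repeat(3,1))"
```

```text
clock 3.15 now axes [ 0.17 -0.2   5.07] turn [ 0.04  0.04 -0.  ] after-turn axes [ 0.15 -0.17  5.07] F [0.8 0.5 0.2] gap 0.0854 pos [0.3904 0.2596 0.2499]
[ 240    0  111   57 1422] [[0.4028 0.4137 0.08  ]]
[ 295  146   39   46 1686] [[0.3882 0.2715 0.08  ]]
[ 368  249   43   44 1034] [[0.4467 0.1312 0.08  ]]
[388 340  26  22 376] [[0.4436 0.0063 0.08  ]]
[[0.39815582 0.2407117  0.108     ]]
```

View pics/w2.png

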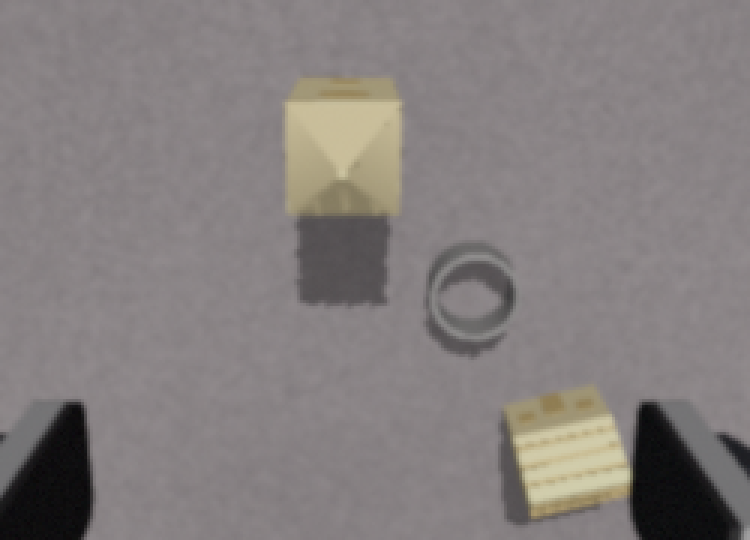

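Tower apex at about (314.3,177.7) full-frame, eave square centred at (314.5,172.3).

Request:
move_arm:
  motion:
    - [0.15, -0.17, 0, 0, 0, 0, 1]
    - [0, 0, 1, 0, 0, 0, 1]
    - [0, 0, 1, 0, 0, 0, 1]
    - [0, 0, 0, 0, 0, 0, 1]

```text
clock: 3.7
ee_pos: [0.3818, 0.273, 0.1692]
tool_rot: [0.002, 0.781, 0.625, 0.001]
contact_force: [-1.0, 0.1, -0.3]
finger_gap: 0.0855
```

```bash
python3 -c "
from h import *
o=get_obs()
c=cam('wrist')
go(.385,.267,.047,-.23)
h=cv2.cvtColor(c['frame'],cv2.COLOR_RGB2HSV)
# pose of cam at the previous picture is tool-fixed; recompute here
m=cv2.inRange(h,(18,50,70),(32,200,255))
n,l,s,ce=cv2.connectedComponentsWithStats(m)
for i in range(1,n):
  if s[i][4]>500: print(s[i],ray(c,[s[i][0],s[i][1]],.082).round(4),ray(c,[s[i][0]+s[i][2],s[i][1]+s[i][3]],.082).round(4))
save('w3',c['frame'])"
```

```text
clock 3.75 now axes [-0.16  0.06  3.11] turn [ 0.07 -0.01  0.07] after-turn axes [-0.15  0.08  3.11] F [-1.1 -0.   1.2] gap 0.0854 pos [0.3832 0.2737 0.1714]
[ 233    0  123   55 1800] [[0.3541 0.4345 0.082 ]] [[0.4343 0.3776 0.082 ]]
[ 302  165   50   63 2952] [[0.375  0.3049 0.082 ]] [[0.4046 0.2413 0.082 ]]
[386 288  40  52 766] [[0.4245 0.1751 0.082 ]] [[0.4548 0.1063 0.082 ]]
```

View pics/w3.png

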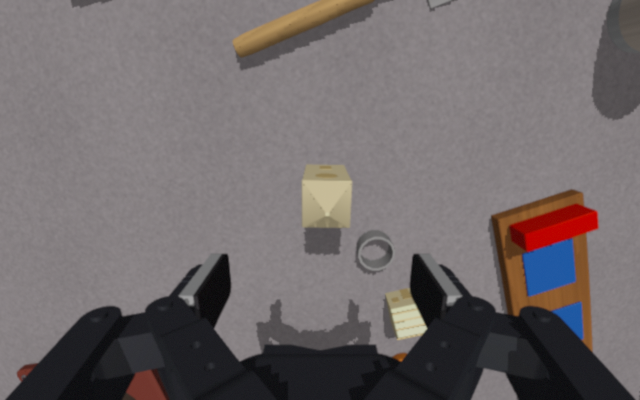

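The wrist ray puts the tower at about (0.387, 0.2665), consistent with the other views. Descending.

Request:
move_arm:
  motion:
    - [-0.15, 0.1, 0, 0, 0, 0, 1]
    - [0, 0, 0.8, 0, 0, 0, 1]
    - [0, 0, 0.8, 0, 0, 0, 1]
    - [0, 0, 0.8, 0, 0, 0, 1]
    - [0, 0, 0.5, 0, 0, 0, 1]
    - [0, 0, 0, 0, 0, 0, 1]

```text
clock: 4.5
ee_pos: [0.3966, 0.2714, 0.0657]
tool_rot: [0.005, 0.78, 0.626, 0.013]
contact_force: [-0.4, 0.2, -0.2]
finger_gap: 0.0851
```

```bash
python3 -c "
from h import *
go(.386,.267,.047,-.23)"
```

```text
clock 4.5 now axes [-0.17 -0.25  0.46] turn [ 0.21 -0.12  0.1 ] after-turn axes [-0.17 -0.23  0.47] F [-0.4  0.2 -0.2] gap 0.0851 pos [0.3966 0.2714 0.0657]
```

Request:
move_arm:
  motion:
    - [-0.17, -0.24, 0.1, 0.2, -0.1, 0.1, 1]
    - [0, 0, 0, 0, 0, 0, 1]

```text
clock: 4.75
ee_pos: [0.3874, 0.2675, 0.0643]
tool_rot: [-0.0, 0.784, 0.621, 0.003]
contact_force: [0.3, -0.1, -0.0]
finger_gap: 0.0852
```

```bash
python3 -c "
from h import *
go(.386,.267,.047,-.23)"
```

```text
clock 4.75 now axes [-0.02 -0.03  0.43] turn [ 0.02 -0.04 -0.01] after-turn axes [-0.02 -0.03  0.43] F [ 0.3 -0.1 -0. ] gap 0.0852 pos [0.3874 0.2675 0.0643]
```

Request:
move_arm:
  motion:
    - [0, 0, 0.4, 0, 0, 0, 1]
    - [0, 0, 0, 0, 0, 0, 0.6]
    - [0, 0, 0, 0, 0, 0, 0.3]
    - [0, 0, 0, 0, 0, 0, 0.3]
    - [0, 0, 0, 0, 0, 0, 0.3]
    - [0, 0, 0, 0, 0, 0, 0.3]
    - [0, 0, 0, 0, 0, 0, 0.3]
  grip_force: 35

```text
clock: 5.62
ee_pos: [0.3893, 0.2686, 0.0502]
tool_rot: [0.0, 0.784, 0.621, 0.005]
contact_force: [-0.6, -0.6, 1.9]
finger_gap: 0.0537
```

```bash
python3 -c "
from h import *
go(.386,.267,.047,-.23)"
```

```text
clock 5.62 now axes [-0.06 -0.07  0.08] turn [ 0.05 -0.06 -0.01] after-turn axes [-0.06 -0.07  0.08] F [-0.6 -0.6  1.9] gap 0.0537 pos [0.3893 0.2686 0.0502]
```

Request:
move_arm:
  motion:
    - [0, 0, 0, 0, 0, 0, 0.2]
    - [0, 0, 0, 0, 0, 0, 0.2]
    - [0, 0, 0, 0, 0, 0, 0.2]
    - [0, 0, 0, 0, 0, 0, 0.2]
    - [0, 0, 0, 0, 0, 0, 0.2]

```text
clock: 6.25
ee_pos: [0.3893, 0.2686, 0.0502]
tool_rot: [0.0, 0.784, 0.621, 0.005]
contact_force: [-0.8, -0.3, 1.6]
finger_gap: 0.0536
```

```bash
python3 -c "
from h import *
go(.6416,-.072,.25,-.23)"
```

```text
clock 6.25 now axes [-6.81  8.12 -4.99] turn [ 0.05 -0.06 -0.01] after-turn axes [-6.85  8.08 -4.99] F [-0.8 -0.3  1.6] gap 0.0536 pos [0.3893 0.2686 0.0502]
```

```bash
python3 -c "
from h import *
w=cam('wrist')['frame'][130:400,120:520]; s=cam('scene')['frame'][90:225,360:560]
t=cam('top')['frame'][210:330,80:280]
save('v4',np.vstack([cv2.resize(w,(800,330)[:0] or (444,300)),np.zeros((0,444,3),np.uint8)])) 
save('v4',np.hstack([cv2.resize(w,(400,270)),cv2.resize(s,(400,270))]))"
```

```text
(no output)
```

View pics/v4.png

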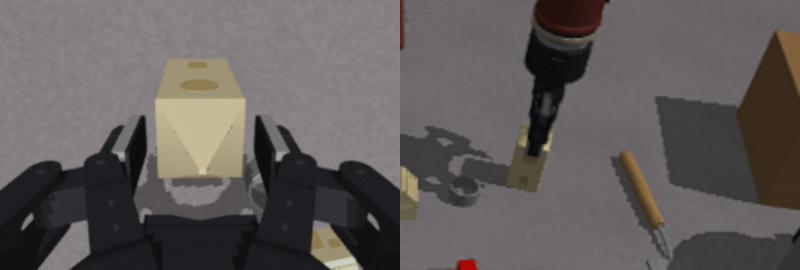

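The pads stopped at 53 mm short of touching the tower, which is visible between them with a gap on both sides. I'll command fully shut.

Request:
move_arm:
  motion:
    - [0, 0, 0, 0, 0, 0, 0]
    - [0, 0, 0, 0, 0, 0, 0]
    - [0, 0, 0, 0, 0, 0, 0]
    - [0, 0, 0, 0, 0, 0, 0]
  grip_force: 45

```text
clock: 6.9
ee_pos: [0.3893, 0.2686, 0.0503]
tool_rot: [0.0, 0.784, 0.621, 0.005]
contact_force: [-2.1, 0.2, 1.0]
finger_gap: 0.0534
```

```bash
python3 -c "
from h import *
go(.6388,.0218,.25,-.23)
o=get_obs();print(o['moment'],o['contact_force'])
w=cam('wrist')['frame'][130:400,120:520];save('v5',w.repeat(2,0).repeat(2,1))"
```

```text
clock 6.9 now axes [-4.55  7.51 -4.98] turn [ 0.05 -0.06 -0.01] after-turn axes [-4.59  7.48 -4.99] F [-2.1  0.2  1. ] gap 0.0534 pos [0.3893 0.2686 0.0503]
[-0.09332081  0.17953676 -0.04472296] [-2.05874326  0.18227497  1.00059774]
```

View pics/v5.png

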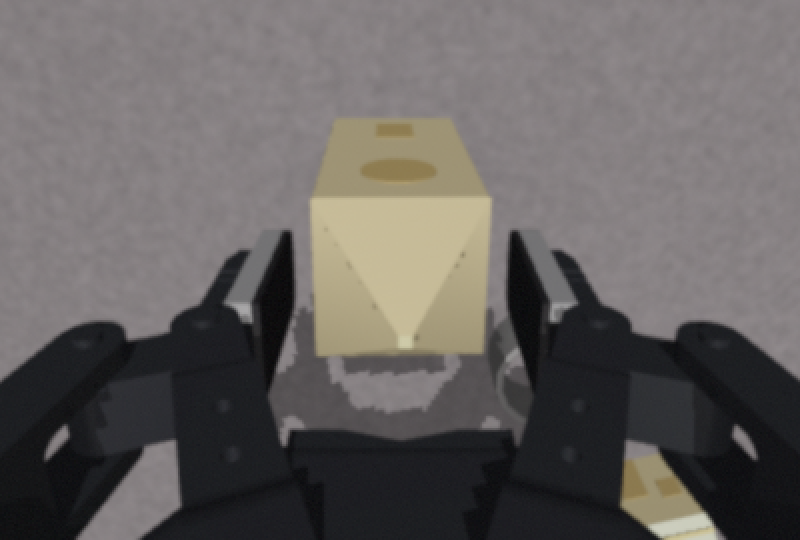

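```bash
python3 -c "
from h import *
c=cam('wrist');o=get_obs();w,*v=o['tool_rot'];M=R.from_quat([*v,w]).as_matrix();p=np.array(o['ee_pos'])
f=lambda P:((proj(c,P)-[120,130])*2).round(0).tolist()
print('cam',M.T@(-c['R'].T@c['t']-p))
for dz in(0,-.01,-.019,-.03,-.04):
  print(dz,f([p+M@[sx*.011,sy*.0267,dz] for sy in(-1,1) for sx in(-1,1)]))
u=np.array([.974,-.228,0]);n=np.array([.228,.974,0])
for z in(0,.05,.082):print('tower',z,f([np.array([.387,.267,z])+.021*(a*u+b*n) for a in(-1,1) for b in(-1,1)]))
print('apex',f([.387,.267,.108]))
"
```

```text
cam [ 0.07164366  0.0005932  -0.16437187]
0 [[307.0, 256.0], [304.0, 186.0], [488.0, 256.0], [491.0, 186.0]]
-0.01 [[302.0, 272.0], [298.0, 199.0], [493.0, 272.0], [497.0, 199.0]]
-0.019 [[297.0, 288.0], [292.0, 212.0], [498.0, 289.0], [502.0, 212.0]]
-0.03 [[290.0, 311.0], [285.0, 230.0], [504.0, 311.0], [509.0, 230.0]]
-0.04 [[282.0, 334.0], [277.0, 248.0], [511.0, 334.0], [517.0, 248.0]]
tower 0 [[337.0, 226.0], [333.0, 118.0], [448.0, 226.0], [450.0, 118.0]]
tower 0.05 [[321.0, 292.0], [316.0, 159.0], [461.0, 292.0], [465.0, 159.0]]
tower 0.082 [[307.0, 356.0], [299.0, 201.0], [474.0, 356.0], [480.0, 200.0]]
apex [[389.0, 345.0]]
```

Request:
move_arm:
  motion:
    - [0, 0, 0, 0, 0, 0, 1]
    - [0, 0, 0, 0, 0, 0, 1]
    - [0, 0, 0, 0, 0, 0, 1]
    - [0, 0, 0, 0, 0, 0, 1]
    - [0, 0, 0, 0, 0, 0, 1]

```text
clock: 7.62
ee_pos: [0.3893, 0.2686, 0.0498]
tool_rot: [0.0, 0.784, 0.621, 0.005]
contact_force: [0.3, 0.6, 0.6]
finger_gap: 0.0855
```

```bash
python3 -c "
from h import *
go(.386,.267,.047,-.23)
f=cam('top')['frame'][220:320,90:240]
w=cam('wrist')['frame'][130:400,120:520]
save('v6',np.hstack([cv2.resize(w,(400,270)),cv2.resize(f,(400,270))]))"
```

```text
clock 7.62 now axes [-0.06 -0.07  0.07] turn [ 0.05 -0.06 -0.01] after-turn axes [-0.06 -0.07  0.07] F [0.3 0.6 0.6] gap 0.0855 pos [0.3893 0.2686 0.0498]
```

View pics/v6.png

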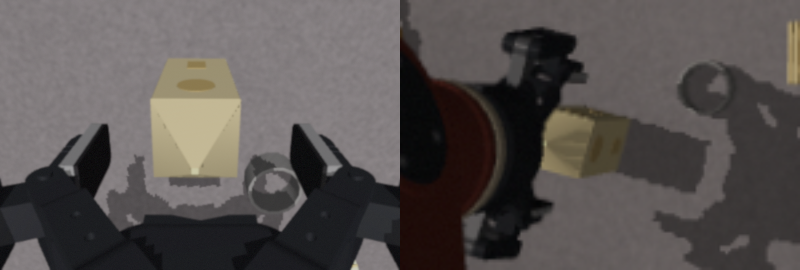

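The pads centre on the tower, and the tower leaned slightly while they were shut (apex shifted 19 px, base unmoved). So the contact was high, near the roof. I'll go about 10 mm lower, recentre, and close again.

Request:
move_arm:
  motion:
    - [-0.06, -0.12, 0, 0.05, -0.06, 0, 1]
    - [0, 0, 0.13, 0, 0, 0, 1]
    - [0, 0, 0.1, 0, 0, 0, 1]
    - [0, 0, 0, 0, 0, 0, 0.5]
    - [0, 0, 0, 0, 0, 0, 0.2]
    - [0, 0, 0, 0, 0, 0, 0.2]
    - [0, 0, 0, 0, 0, 0, 0.2]
    - [0, 0, 0, 0, 0, 0, 0.2]
    - [0, 0, 0, 0, 0, 0, 0.2]
    - [0, 0, 0, 0, 0, 0, 0.2]
  grip_force: 30

```text
clock: 8.98
ee_pos: [0.3837, 0.2675, 0.0407]
tool_rot: [-0.0, 0.784, 0.621, -0.0]
contact_force: [-1.1, 0.3, 1.9]
finger_gap: 0.0541
```

```bash
python3 -c "
from h import *
go(.386,.267,.047,-.23)
w=cam('wrist')['frame'][130:400,120:520]
s=cam('scene')['frame'][105:205,370:500]
save('v7',np.hstack([cv2.resize(w,(400,270)),cv2.resize(s,(400,270),interpolation=cv2.INTER_CUBIC)]))"
```

```text
clock 8.97 now axes [ 0.    0.06 -0.16] turn [-0.01  0.   -0.01] after-turn axes [ 0.    0.06 -0.16] F [-1.1  0.3  1.9] gap 0.0541 pos [0.3837 0.2675 0.0407]
```

View pics/v7.png

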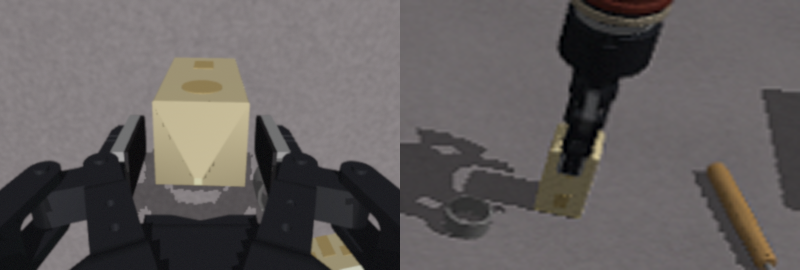

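Gap again stops at about 54 mm with force-dependent give, and in the scene crop the near finger overlaps the shaft. I'll test the hold with a small lift.

Request:
move_arm:
  motion:
    - [0, 0, 0, 0, 0, 0, 0]
    - [0, 0, -0.2, 0, 0, 0, 0]
    - [0, 0, -0.2, 0, 0, 0, 0]
    - [0, 0, 0, 0, 0, 0, 0]
  grip_force: 50

```text
clock: 9.57
ee_pos: [0.3838, 0.2674, 0.0574]
tool_rot: [0.0, 0.784, 0.621, -0.0]
contact_force: [0.4, 0.5, -0.7]
finger_gap: 0.0532
```

```bash
python3 -c "
from h import *
go(.6388,.0218,.25,-.23)
o=get_obs();p=np.array(o['ee_pos']);w0,*v=o['tool_rot'];M=R.from_quat([*v,w0]).as_matrix()
c=cam('scene');print([ (proj(c,p+M@[0,s*o['finger_gap']/2,d])-[370,105]).round(1).tolist() for s in(1,) for d in(0,-.02,-.04)])
w=cam('wrist')['frame'][130:400,120:520]
s=c['frame'][105:205,370:500]
save('v8',np.hstack([cv2.resize(w,(400,270)),cv2.resize(s,(400,270),interpolation=cv2.INTER_CUBIC)]))"
```

```text
clock 9.57 now axes [-4.52  7.61 -4.81] turn [-0.    0.01 -0.01] after-turn axes [-4.52  7.61 -4.81] F [ 0.4  0.5 -0.7] gap 0.0532 pos [0.3838 0.2674 0.0574]
[[[54.7, 65.8]], [[56.2, 60.3]], [[57.8, 54.7]]]
```

View pics/v8.png

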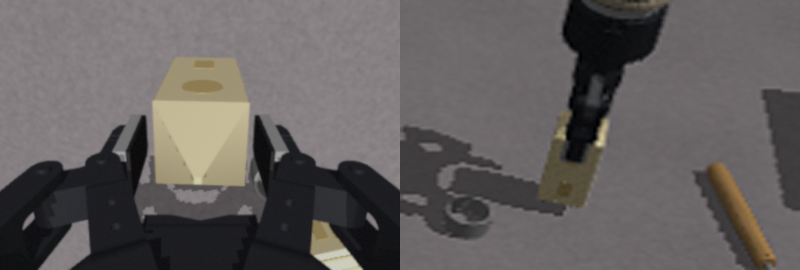

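The tower lifted with the gripper, with its shadow detached and no change in the wrist view, so the hold is good and the gap reading just has an offset of about 11 mm. Carrying it to pad_b.

Request:
move_arm:
  motion:
    - [0, 0, -0.8, 0, 0, 0, 0]
    - [0, 0, -0.9, 0, 0, 0, 0]
    - [-0.2, 0.4, -0.8, 0, 0, 0, 0]
    - [-0.5, 0.9, -0.4, 0, 0, 0, 0]
    - [-0.6, 1, 0, 0, 0, 0, 0]
    - [-0.6, 1, 0, 0, 0, 0, 0]
    - [-0.6, 1, 0, 0, 0, 0, 0]
    - [-0.6, 1, 0, 0, 0, 0, 0]
    - [-0.6, 1, 0, 0, 0, 0, 0]
    - [-0.3, 0.5, 0, 0, 0, 0, 0]

```text
clock: 10.92
ee_pos: [0.6159, 0.0432, 0.1718]
tool_rot: [-0.001, 0.783, 0.623, -0.003]
contact_force: [0.5, 0.7, -1.8]
finger_gap: 0.0533
```

```bash
python3 -c "
from h import *
go(.6388,.0218,.12,-.23)"
```

```text
clock 10.93 now axes [-0.39  0.69  1.29] turn [-0.04  0.03  0.03] after-turn axes [-0.39  0.68  1.3 ] F [ 0.5  0.7 -1.8] gap 0.0533 pos [0.6159 0.0432 0.1718]
```

Request:
move_arm:
  motion:
    - [-0.35, 0.62, 0, 0, 0, 0, 0]
    - [0, 0, 0, 0, 0, 0, 0]
    - [0, 0, 0, 0, 0, 0, 0]

```text
clock: 11.3
ee_pos: [0.6372, 0.0218, 0.169]
tool_rot: [-0.002, 0.783, 0.622, -0.004]
contact_force: [-0.3, 0.9, -2.3]
finger_gap: 0.0532
```

```bash
python3 -c "
from h import *
go(.6388,.0218,.064,-.23)"
```

```text
clock 11.3 now axes [0.02 0.06 2.63] turn [-0.08  0.03  0.01] after-turn axes [0.01 0.04 2.63] F [-0.3  0.9 -2.3] gap 0.0532 pos [0.6372 0.0218 0.169 ]
```

Request:
move_arm:
  motion:
    - [0, 0.05, 0.6, -0.08, 0.03, 0, 0]
    - [0, 0, 0.6, 0, 0, 0, 0]
    - [0, 0, 0.6, 0, 0, 0, 0]
    - [0, 0, 0.3, 0, 0, 0, 0]
    - [0, 0, 0, 0, 0, 0, 0]

```text
clock: 11.92
ee_pos: [0.6367, 0.0252, 0.0834]
tool_rot: [0.0, 0.782, 0.623, 0.0]
contact_force: [0.4, 0.4, -1.1]
finger_gap: 0.0528
```

```bash
python3 -c "
from h import *
go(.6388,.0218,.064,-.23)"
```

```text
clock 11.93 now axes [-0.07  0.07  0.49] turn [ 0.   -0.    0.04] after-turn axes [-0.07  0.07  0.49] F [ 0.4  0.4 -1.1] gap 0.0528 pos [0.6367 0.0252 0.0834]
```

Request:
move_arm:
  motion:
    - [-0.07, 0.07, 0.2, 0, 0, 0, 0]
    - [0, 0, 0.18, 0, 0, 0, 0]
    - [0, 0, 0.1, 0, 0, 0, 0]
    - [0, 0, 0, 0, 0, 0, 0]

```text
clock: 12.42
ee_pos: [0.6408, 0.0217, 0.0658]
tool_rot: [0.002, 0.782, 0.623, 0.002]
contact_force: [0.7, 0.4, -2.0]
finger_gap: 0.053
```

```bash
python3 -c "
from h import *
go(.6388,.0218,.062,-.23)"
```

```text
clock 12.43 now axes [-0.01 -0.05  0.09] turn [ 0.04 -0.01  0.04] after-turn axes [-0.01 -0.05  0.09] F [ 0.7  0.4 -2. ] gap 0.053 pos [0.6408 0.0217 0.0658]
```

Request:
move_arm:
  motion:
    - [0, 0, 0.08, 0, 0, 0, 0]
    - [0, 0, 0.06, 0, 0, 0, 0]
    - [0, 0, 0, 0, 0, 0, 0]

```text
clock: 12.8
ee_pos: [0.6422, 0.0217, 0.0624]
tool_rot: [0.002, 0.782, 0.623, 0.003]
contact_force: [0.7, 1.3, -2.0]
finger_gap: 0.0526
```

```bash
python3 -c "
from h import *
go(.6388,.0218,.062,-.23)"
```

```text
clock 12.8 now axes [-0.02 -0.08  0.01] turn [ 0.06 -0.01  0.04] after-turn axes [-0.02 -0.08  0.01] F [ 0.7  1.3 -2. ] gap 0.0526 pos [0.6422 0.0217 0.0624]
```

Request:
move_arm:
  motion:
    - [0, -0.08, 0.04, 0.06, 0, 0, 0]
    - [0, 0, 0.06, 0, 0, 0, 0]
    - [0, 0, 0, 0, 0, 0, 0]

```text
clock: 13.18
ee_pos: [0.6418, 0.0221, 0.0623]
tool_rot: [0.002, 0.782, 0.623, 0.003]
contact_force: [-0.9, -0.2, -1.9]
finger_gap: 0.0531
```

```bash
python3 -c "
from h import *
go(.6388,.0218,.062,-.23)"
```

```text
clock 13.18 now axes [-0.02 -0.07  0.01] turn [ 0.05 -0.02  0.04] after-turn axes [-0.02 -0.07  0.01] F [-0.9 -0.2 -1.9] gap 0.0531 pos [0.6418 0.0221 0.0623]
```

Request:
move_arm:
  motion:
    - [0, 0, 0.15, 0, 0, 0, 0]
    - [0, 0, 0, 0, 0, 0, 0]

```text
clock: 13.42
ee_pos: [0.6446, 0.0217, 0.0616]
tool_rot: [0.004, 0.782, 0.623, 0.005]
contact_force: [0.7, 0.0, -1.8]
finger_gap: 0.0533
```

```bash
python3 -c "
from h import *
go(.6388,.0218,.062,-.23)
s=cam('scene')['frame'][160:260,290:410]
w=cam('wrist')['frame'][130:400,120:520]
save('v9',np.hstack([cv2.resize(w,(400,270)),cv2.resize(s,(400,270),interpolation=cv2.INTER_CUBIC)]))"
```

```text
clock 13.43 now axes [-0.03 -0.14 -0.01] turn [ 0.1  -0.02  0.04] after-turn axes [-0.03 -0.14 -0.01] F [ 0.7  0.  -1.8] gap 0.0533 pos [0.6446 0.0217 0.0616]
```

View pics/v9.png

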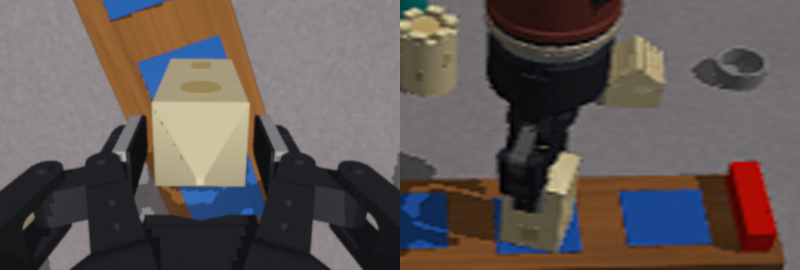

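Tower is over pad_b. I'll check where its foot sits: front foot corners at about (320.9,248.9) and (335,253) in the scene view.

```bash
python3 -c "
from h import *
c=cam('scene')
print(ray(c,[(320.9,248.9),(335,253)],.021).round(4), ray(c,[(320.9,248.9),(335,253)],.03).round(4))
n=np.array([np.cos(.23),-np.sin(.23)]);t=np.array([np.sin(.23),np.cos(.23)])
for z in (.021,.03):
  print(z,[proj(c,[*(np.array([.6405,.0205])+.021*n+s*.021*t),z]).round(1).tolist() for s in(-1,1)])
"
```

```text
[[ 0.6585 -0.0016  0.021 ]
 [ 0.6677  0.0319  0.021 ]] [[ 0.6649 -0.0014  0.03  ]
 [ 0.6741  0.0317  0.03  ]]
0.021 [[[319.6, 248.0]], [[336.8, 252.4]]]
0.03 [[[319.7, 245.8]], [[337.0, 250.2]]]
```

The foot is on the pad (z about 0.021) and about 3 mm from its centre. Releasing.

Request:
move_arm:
  motion:
    - [0, 0, 0, 0, 0, 0, 0.8]
    - [0, 0, 0, 0, 0, 0, 1]
    - [0, 0, 0, 0, 0, 0, 1]
    - [0, 0, 0, 0, 0, 0, 1]
    - [0, 0, -0.5, 0, 0, 0, 1]
    - [0, 0, -0.9, 0, 0, 0, 1]
    - [0, 0, -0.9, 0, 0, 0, 1]
    - [0, 0, -1, 0, 0, 0, 1]

```text
clock: 14.58
ee_pos: [0.6395, 0.0221, 0.1939]
tool_rot: [-0.0, 0.782, 0.623, 0.001]
contact_force: [0.8, 0.5, 0.1]
finger_gap: 0.0852
```

```bash
python3 -c "
from h import *
go(.4505,-.072,.20,0)"
```

```text
clock 14.57 now axes [-3.35 -4.08 -0.16] turn [ 0.01 -0.01 -1.87] after-turn axes [-2.35 -4.72 -0.15] F [0.8 0.5 0.1] gap 0.0852 pos [0.6395 0.0221 0.1939]
```

Request:
move_arm:
  motion:
    - [0, 0, 0, 0, 0, -0.95, 1]
    - [0, 0, 0, 0, 0, -0.9, 1]
    - [-0.5, -0.9, 0, 0, 0, 0, 1]
    - [-0.5, -1, 0, 0, 0, 0, 1]
    - [-0.5, -1, 0, 0, 0, 0, 1]
    - [-0.5, -1, 0, 0, 0, 0, 1]
    - [-0.3, -0.6, 0, 0, 0, 0, 1]
    - [0, 0, 0, 0, 0, 0, 1]

```text
clock: 15.58
ee_pos: [0.4619, -0.0738, 0.2112]
tool_rot: [0.012, 0.705, 0.709, 0.009]
contact_force: [0.7, 0.6, 0.7]
finger_gap: 0.0854
```

```bash
python3 -c "
from h import *
go(.4505,-.072,.034,0)
c=cam('top');f=c['frame'];h=cv2.cvtColor(f,cv2.COLOR_RGB2HSV)"
```

```text
clock 15.57 now axes [ 0.07 -0.41  4.42] turn [0.24 0.03 0.05] after-turn axes [ 0.05 -0.28  4.43] F [0.7 0.6 0.7] gap 0.0854 pos [ 0.4619 -0.0738  0.2112]
```

Request:
move_arm:
  motion:
    - [0.05, -0.3, 0, 0.24, 0, 0, 1]
    - [0, 0, 0.8, 0, 0, 0, 1]
    - [0, 0, 0.8, 0, 0, 0, 1]
    - [0, 0, 0.4, 0, 0, 0, 1]
    - [0, 0, 0, 0, 0, 0, 1]

```text
clock: 16.25
ee_pos: [0.4534, -0.0701, 0.132]
tool_rot: [0.002, 0.703, 0.711, -0.002]
contact_force: [0.1, -0.1, 1.5]
finger_gap: 0.0856
```

```bash
python3 -c "
from h import *
go(.4505,-.072,.034,0)
c=cam('wrist');f=c['frame'];h=cv2.cvtColor(f,cv2.COLOR_RGB2HSV)
m=cv2.inRange(h,(18,50,70),(32,200,255))
n,l,s,ce=cv2.connectedComponentsWithStats(m)
for i in range(1,n):
  if s[i][4]>500: print(s[i],ce[i])
print(proj(c,[[.4505,-.072,.078],[.4505,-.095,.074],[.4275,-.072,.074],[.4735,-.072,.074],[.4505,-.049,.074]]).round(0).tolist())"
```

```text
clock 16.25 now axes [-0.03 -0.07  2.45] turn [0.   0.04 0.09] after-turn axes [-0.05 -0.07  2.45] F [ 0.1 -0.1  1.5] gap 0.0856 pos [ 0.4534 -0.0701  0.132 ]
[ 290    0   64   32 1819] [321.23034634  14.38097856]
[ 514   43  126   85 8252] [585.12372758  87.14566166]
[ 290  167   60   73 2901] [320.86246122 202.71733885]
[181 235  34  31 683] [196.00878477 250.14934114]
[ 252  266   51   37 1151] [276.89226759 284.73848827]
[231 334  40  27 685] [248.79854015 345.68029197]
[[315.0, 214.0], [315.0, 240.0], [285.0, 212.0], [345.0, 212.0], [315.0, 182.0]]
```

Request:
move_arm:
  motion:
    - [-0.05, 0, 0.6, 0, 0, 0, 1]
    - [0, -0.05, 0.6, 0, 0, 0, 1]
    - [0, -0.05, 0.6, 0, 0, 0, 1]
    - [0, 0, 0.4, 0, 0, 0, 1]
    - [0, 0, 0, 0, 0, 0, 1]

```text
clock: 16.92
ee_pos: [0.4571, -0.0747, 0.05]
tool_rot: [0.008, 0.703, 0.711, 0.001]
contact_force: [0.2, 0.6, 0.6]
finger_gap: 0.0858
```

```bash
python3 -c "
from h import *
go(.453,-.072,.034,0)"
```

```text
clock 16.93 now axes [ 0.07 -0.11  0.4 ] turn [0.11 0.08 0.09] after-turn axes [ 0.07 -0.1   0.4 ] F [0.2 0.6 0.6] gap 0.0858 pos [ 0.4571 -0.0747  0.05  ]
```

Request:
move_arm:
  motion:
    - [0.07, -0.12, 0.3, 0.12, 0.08, 0.09, 1]
    - [0, 0, 0.12, 0, 0, 0, 1]
    - [0, 0, 0, 0, 0, 0, 0.5]
    - [0, 0, 0, 0, 0, 0, 0]
    - [0, 0, 0, 0, 0, 0, 0]
    - [0, 0, 0, 0, 0, 0, 0]
    - [0, 0, 0, 0, 0, 0, 0]
    - [0, 0, 0, 0, 0, 0, 0]
  grip_force: 45

```text
clock: 17.92
ee_pos: [0.4546, -0.0726, 0.0349]
tool_rot: [0.001, 0.707, 0.707, 0.0]
contact_force: [-0.4, -1.2, -0.9]
finger_gap: 0.0445
```

```bash
python3 -c "
from h import *
go(.6416,-.072,.034,0)"
```

```text
clock 17.93 now axes [0.02 4.67 0.03] turn [ 0.02  0.   -0.  ] after-turn axes [0.01 4.67 0.02] F [-0.4 -1.2 -0.9] gap 0.0445 pos [ 0.4546 -0.0726  0.0349]
```

Request:
move_arm:
  motion:
    - [0, 0, -0.4, 0, 0, 0, 0]
    - [0, 0, -0.8, 0, 0, 0, 0]
    - [0, 0.2, -0.8, 0, 0, 0, 0]
    - [0, 0.8, -0.4, 0, 0, 0, 0]
    - [0, 0.9, 0, 0, 0, 0, 0]
    - [0, 0.9, 0, 0, 0, 0, 0]
    - [0, 0.9, 0, 0, 0, 0, 0]
    - [0, 0.6, 0, 0, 0, 0, 0]
    - [0, 0, 0, 0, 0, 0, 0]

```text
clock: 19.05
ee_pos: [0.6335, -0.0729, 0.1451]
tool_rot: [0.004, 0.707, 0.707, 0.003]
contact_force: [-0.2, -0.6, -0.7]
finger_gap: 0.0444
```

```bash
python3 -c "
from h import *
go(.6416,-.072,.057,0)"
```

```text
clock 19.05 now axes [0.03 0.18 2.2 ] turn [ 0.08  0.02 -0.  ] after-turn axes [0.02 0.2  2.2 ] F [-0.2 -0.6 -0.7] gap 0.0444 pos [ 0.6335 -0.0729  0.1451]
```

Request:
move_arm:
  motion:
    - [0, 0.18, 0.5, 0.08, 0, 0, 0]
    - [0, 0, 0.6, 0, 0, 0, 0]
    - [0, -0.05, 0.5, 0.05, 0, 0, 0]
    - [0, 0, 0.2, 0, 0, 0, 0]
    - [0, 0, 0, 0, 0, 0, 0]

```text
clock: 19.68
ee_pos: [0.6365, -0.0732, 0.0744]
tool_rot: [-0.001, 0.707, 0.707, -0.003]
contact_force: [0.1, 0.1, -1.2]
finger_gap: 0.0449
```

```bash
python3 -c "
from h import *
go(.6416,-.072,.057,0)"
```

```text
clock 19.68 now axes [0.03 0.13 0.43] turn [-0.05  0.03 -0.  ] after-turn axes [0.03 0.13 0.44] F [ 0.1  0.1 -1.2] gap 0.0449 pos [ 0.6365 -0.0732  0.0744]
```

Request:
move_arm:
  motion:
    - [0.03, 0.13, 0.2, -0.05, 0, 0, 0]
    - [0, 0, 0.2, 0, 0, 0, 0]
    - [0, 0, 0.1, 0, 0, 0, 0]
    - [0, 0, 0, 0, 0, 0, 0]

```text
clock: 20.18
ee_pos: [0.6437, -0.0725, 0.0558]
tool_rot: [0.003, 0.707, 0.707, -0.0]
contact_force: [-1.8, -0.5, 1.7]
finger_gap: 0.0445
```

```bash
python3 -c "
from h import *
go(.6416,-.072,.056,0)"
```

```text
clock 20.18 now axes [ 0.01 -0.05 -0.01] turn [ 0.03  0.04 -0.  ] after-turn axes [ 0.01 -0.05 -0.01] F [-1.8 -0.5  1.7] gap 0.0445 pos [ 0.6437 -0.0725  0.0558]
```

Request:
move_arm:
  motion:
    - [0, 0, 0, 0, 0, 0, 0.8]
    - [0, 0, 0, 0, 0, 0, 1]
    - [0, 0, 0, 0, 0, 0, 1]
    - [0, 0, 0, 0, 0, 0, 1]
    - [0, 0, -0.5, 0, 0, 0, 1]
    - [0, 0, -0.9, 0, 0, 0, 1]
    - [0, 0, -0.9, 0, 0, 0, 1]
    - [0, 0, -1, 0, 0, 0, 1]
    - [0, 0, 0, 0, 0, 0, 1]

```text
clock: 21.3
ee_pos: [0.6445, -0.0721, 0.1987]
tool_rot: [0.005, 0.707, 0.707, 0.001]
contact_force: [0.3, -0.1, -0.7]
finger_gap: 0.0854
```

```bash
python3 -c "
from h import *
go(.4515,.09,.18,.03)"
```

```text
clock 21.3 now axes [ 4.05 -4.83  0.4 ] turn [ 0.08  0.05 -0.25] after-turn axes [ 4.2  -4.7   0.47] F [ 0.3 -0.1 -0.7] gap 0.0854 pos [ 0.6445 -0.0721  0.1987]
```

Request:
move_arm:
  motion:
    - [0.1, -0.8, 0, 0.08, 0.05, -0.25, 1]
    - [0.9, -0.9, 0, 0, 0, 0, 1]
    - [0.9, -0.9, 0, 0, 0, 0, 1]
    - [0.9, -0.9, 0, 0, 0, 0, 1]
    - [0.9, -0.9, 0, 0, 0, 0, 1]
    - [0.4, -0.4, 0, 0, 0, 0, 1]
    - [0, 0, 0, 0, 0, 0, 1]

```text
clock: 22.18
ee_pos: [0.4411, 0.0908, 0.2]
tool_rot: [0.001, 0.697, 0.717, 0.001]
contact_force: [0.2, -1.1, 0.2]
finger_gap: 0.0849
```

```bash
python3 -c "
from h import *
go(.4515,.09,.12,.03)"
```

```text
clock 22.18 now axes [-0.03  0.25  2.  ] turn [ 0.02 -0.01 -0.  ] after-turn axes [-0.03  0.26  2.  ] F [ 0.2 -1.1  0.2] gap 0.0849 pos [0.4411 0.0908 0.2   ]
```

Request:
move_arm:
  motion:
    - [0, 0.25, 0.5, 0, 0, 0, 1]
    - [0, 0, 0.8, 0, 0, 0, 1]
    - [0, 0, 0.6, 0, 0, 0, 1]
    - [0, 0, 0, 0, 0, 0, 1]

```text
clock: 22.68
ee_pos: [0.4547, 0.089, 0.1238]
tool_rot: [0.003, 0.697, 0.717, 0.002]
contact_force: [0.5, 0.3, 1.1]
finger_gap: 0.0851
```

```bash
python3 -c "
from h import *
go(.4515,.09,.01,.03)
c=cam('wrist');f=c['frame'];h=cv2.cvtColor(f,cv2.COLOR_RGB2HSV)
a,t=np.array([np.cos(.03),np.sin(.03)]),np.array([-np.sin(.03),np.cos(.03)])
C=np.array([.4515,.09])
print(proj(c,[[*(C+i*.023*a),.055] for i in(-1,1)]+[[*(C+i*.023*a+j*.022*t),.033] for i in(-1,1) for j in(-1,1)]).round(0).tolist())
t=cam('top')['frame'][120:200,190:430]
save('v10',np.vstack([cv2.resize(f[120:280,200:440],(780,300)[:0] or (450,300)),cv2.resize(t,(450,150))]))"
```

```text
clock 22.68 now axes [ 0.03 -0.1   2.84] turn [ 0.06  0.01 -0.01] after-turn axes [ 0.03 -0.08  2.85] F [0.5 0.3 1.1] gap 0.0851 pos [0.4547 0.089  0.1238]
[[285.0, 204.0], [344.0, 204.0], [289.0, 221.0], [287.0, 172.0], [341.0, 221.0], [342.0, 172.0]]
```

View pics/v10.png

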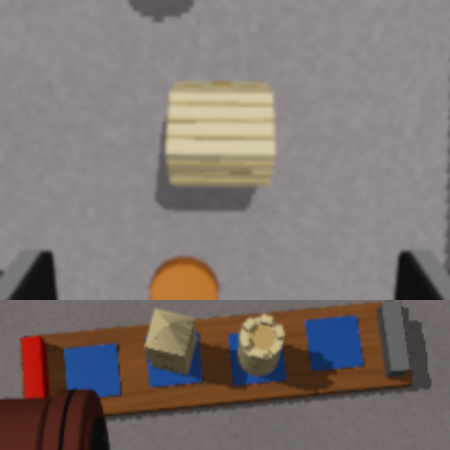

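The cottage is square to the jaws, and the tower and turret stand upright on pads b and c. Descending with a slight correction.

Request:
move_arm:
  motion:
    - [0.05, -0.03, 0.7, 0.06, 0, 0, 1]
    - [0, -0.05, 0.7, 0.03, 0, 0, 1]
    - [0, -0.05, 0.7, 0.03, 0, 0, 1]
    - [0, 0, 0.3, 0, 0, 0, 1]
    - [0, 0, 0, 0, 0, 0, 1]

```text
clock: 23.4
ee_pos: [0.4604, 0.0902, 0.0362]
tool_rot: [0.004, 0.697, 0.717, 0.004]
contact_force: [0.0, -0.3, 0.4]
finger_gap: 0.0855
```

```bash
python3 -c "
from h import *
go(.454,.0915,.01,.03)"
```

```text
clock 23.4 now axes [ 0.04 -0.17  0.65] turn [ 0.09  0.01 -0.02] after-turn axes [ 0.04 -0.16  0.65] F [ 0.  -0.3  0.4] gap 0.0855 pos [0.4604 0.0902 0.0362]
```

Request:
move_arm:
  motion:
    - [0.04, -0.17, 0.2, 0.09, 0, 0, 1]
    - [0, -0.02, 0.3, 0.02, 0, 0, 1]
    - [0, 0, 0.1, 0, 0, 0, 1]
    - [0, 0, 0, 0, 0, 0, 1]

```text
clock: 23.9
ee_pos: [0.4549, 0.0918, 0.0133]
tool_rot: [0.001, 0.697, 0.717, 0.0]
contact_force: [-0.6, -0.2, 0.6]
finger_gap: 0.0855
```

```bash
python3 -c "
from h import *
go(.454,.0915,.01,.03)"
```

```text
clock 23.9 now axes [-0.01 -0.02  0.08] turn [ 0.02  0.01 -0.02] after-turn axes [-0.01 -0.02  0.08] F [-0.6 -0.2  0.6] gap 0.0855 pos [0.4549 0.0918 0.0133]
```

Request:
move_arm:
  motion:
    - [0, -0.02, 0.04, 0, 0, 0, 0.5]
    - [0, 0, 0, 0, 0, 0, 0]
    - [0, 0, 0, 0, 0, 0, 0]
    - [0, 0, 0, 0, 0, 0, 0]
    - [0, 0, 0, 0, 0, 0, 0]
    - [0, 0, 0, 0, 0, 0, 0]
  grip_force: 40

```text
clock: 24.65
ee_pos: [0.4546, 0.0918, 0.0122]
tool_rot: [0.001, 0.697, 0.717, 0.001]
contact_force: [-1.1, -0.3, -0.0]
finger_gap: 0.0451
```

```bash
python3 -c "
from h import *
go(.6585,-.1593,.2,.03)"
```

```text
clock 24.65 now axes [-6.42  4.94 -4.67] turn [ 0.03  0.01 -0.02] after-turn axes [-6.43  4.91 -4.69] F [-1.1 -0.3 -0. ] gap 0.0451 pos [0.4546 0.0918 0.0122]
```

Request:
move_arm:
  motion:
    - [0, 0, -0.4, 0, 0, 0, 0]
    - [0, 0, -0.9, 0, 0, 0, 0]
    - [0, 0, -1, 0, 0, 0, 0]
    - [-0.2, 0, -1, 0, 0, 0, 0]
    - [-0.9, 0, -0.9, 0, 0, 0, 0]
    - [-1, 0.2, -0.4, 0, 0, 0, 0]
    - [-1, 0.6, 0, 0, 0, 0, 0]
    - [-1, 0.9, 0, 0, 0, 0, 0]
    - [-1, 0.9, 0, 0, 0, 0, 0]
    - [-0.8, 0.9, 0, 0, 0, 0, 0]

```text
clock: 25.9
ee_pos: [0.6042, -0.1449, 0.2173]
tool_rot: [0.007, 0.696, 0.718, 0.004]
contact_force: [0.5, 0.1, 0.7]
finger_gap: 0.0449
```

```bash
python3 -c "
from h import *
go(.6585,-.1593,.034,.03)"
```

```text
clock 25.9 now axes [-0.38  1.28  4.6 ] turn [0.12 0.04 0.02] after-turn axes [-0.4   1.35  4.58] F [0.5 0.1 0.7] gap 0.0449 pos [ 0.6042 -0.1449  0.2173]
```

Request:
move_arm:
  motion:
    - [-0.3, 0.7, 0, 0.12, 0, 0, 0]
    - [-0.1, 0.5, 0, 0, 0, 0, 0]
    - [0, 0.1, 0.6, 0, 0, 0, 0]
    - [0, 0, 0.7, 0, 0, 0, 0]
    - [0, 0, 0.7, 0, 0, 0, 0]
    - [0, 0, 0.3, 0, 0, 0, 0]
    - [0, 0, 0, 0, 0, 0, 0]

```text
clock: 26.78
ee_pos: [0.6557, -0.1616, 0.1223]
tool_rot: [0.0, 0.696, 0.718, -0.002]
contact_force: [-0.1, 0.1, -0.3]
finger_gap: 0.0447
```

```bash
python3 -c "
from h import *
go(.6585,-.1593,.034,.03)"
```

```text
clock 26.77 now axes [0.06 0.08 2.21] turn [-0.02  0.03 -0.  ] after-turn axes [0.06 0.07 2.21] F [-0.1  0.1 -0.3] gap 0.0447 pos [ 0.6557 -0.1616  0.1223]
```

Request:
move_arm:
  motion:
    - [0.06, 0.05, 0.6, 0, 0, 0, 0]
    - [0, 0, 0.6, 0, 0, 0, 0]
    - [0, -0.03, 0.5, 0, 0, 0, 0]
    - [0, 0, 0, 0, 0, 0, 0]

```text
clock: 27.28
ee_pos: [0.6586, -0.1599, 0.0577]
tool_rot: [0.004, 0.696, 0.718, -0.001]
contact_force: [-0.7, 0.5, -1.1]
finger_gap: 0.0454
```

```bash
python3 -c "
from h import *
go(.6585,-.1593,.034,.03)"
```

```text
clock 27.27 now axes [ 0.02 -0.01  0.59] turn [0.03 0.05 0.  ] after-turn axes [ 0.02 -0.    0.59] F [-0.7  0.5 -1.1] gap 0.0454 pos [ 0.6586 -0.1599  0.0577]
```

Request:
move_arm:
  motion:
    - [0.02, 0, 0.3, 0.03, 0, 0, 0]
    - [0, -0.05, 0.2, 0.03, 0, 0, 0]
    - [0, 0, 0.12, 0, 0, 0, 0]
    - [0, 0, 0, 0, 0, 0, 0]

```text
clock: 27.78
ee_pos: [0.6583, -0.16, 0.0342]
tool_rot: [0.003, 0.696, 0.718, -0.003]
contact_force: [0.1, 0.3, -0.3]
finger_gap: 0.0451
```

```bash
python3 -c "
from h import *
go(.6585,-.1593,.034,.03)"
```

```text
clock 27.77 now axes [0.02 0.   0.  ] turn [-0.    0.07  0.  ] after-turn axes [0.02 0.   0.  ] F [ 0.1  0.3 -0.3] gap 0.0451 pos [ 0.6583 -0.16    0.0342]
```

Request:
move_arm:
  motion:
    - [0, 0, 0.08, 0, 0, 0, 0]
    - [0, 0, 0, 0, 0, 0, 0.8]
    - [0, 0, 0, 0, 0, 0, 1]
    - [0, 0, 0, 0, 0, 0, 1]
    - [0, 0, 0, 0, 0, 0, 1]
    - [0, 0, -0.5, 0, 0, 0, 1]
    - [0, 0, -0.9, 0, 0, 0, 1]
    - [0, 0, -1, 0, 0, 0, 1]
    - [0, 0, -1, 0, 0, 0, 1]
    - [0, -0.3, -0.8, 0, 0, 0, 1]

```text
clock: 29.02
ee_pos: [0.6463, -0.159, 0.2092]
tool_rot: [0.003, 0.696, 0.718, -0.003]
contact_force: [0.4, -0.2, -0.3]
finger_gap: 0.0852
```

```bash
python3 -c "
from h import *
go(.373,-.271,.22,0)"
```

```text
clock 29.02 now axes [-2.59 -6.91 -0.25] turn [0.   0.07 0.26] after-turn axes [-2.8  -6.83 -0.27] F [ 0.4 -0.2 -0.3] gap 0.0852 pos [ 0.6463 -0.159   0.2092]
```

Request:
move_arm:
  motion:
    - [-0.1, -0.8, -0.3, 0, 0.05, 0.25, 1]
    - [-0.4, -1, 0, 0, 0, 0, 1]
    - [-0.4, -1, 0, 0, 0, 0, 1]
    - [-0.4, -1, 0, 0, 0, 0, 1]
    - [-0.4, -1, 0, 0, 0, 0, 1]
    - [-0.4, -1, 0, 0, 0, 0, 1]
    - [-0.4, -0.9, 0, 0, 0, 0, 1]
    - [-0.2, 0, 0, 0, 0, 0, 1]
    - [0, 0, 0, 0, 0, 0, 1]

```text
clock: 30.15
ee_pos: [0.3755, -0.273, 0.24]
tool_rot: [0.015, 0.707, 0.707, 0.002]
contact_force: [0.5, 0.4, -0.8]
finger_gap: 0.0854
```

```bash
python3 -c "
from h import *
go(.373,-.271,.2,0)"
```

```text
clock 30.15 now axes [ 0.07 -0.09  1.  ] turn [0.21 0.16 0.01] after-turn axes [ 0.05 -0.06  1.  ] F [ 0.5  0.4 -0.8] gap 0.0854 pos [ 0.3755 -0.273   0.24  ]
```

Request:
move_arm:
  motion:
    - [0.05, -0.06, 0.4, 0.2, 0.16, 0, 1]
    - [0, 0, 0.5, 0, 0, 0, 1]
    - [0, 0, 0, 0, 0, 0, 1]

```text
clock: 30.52
ee_pos: [0.3752, -0.2695, 0.2017]
tool_rot: [-0.002, 0.706, 0.708, 0.001]
contact_force: [0.5, 0.2, -0.3]
finger_gap: 0.0856
```

```bash
python3 -c "
from h import *
go(.373,-.271,.066,0)
c=cam('wrist');f=c['frame'];h=cv2.cvtColor(f,cv2.COLOR_RGB2HSV)
C=np.array([.373,-.271])
pr=lambda r,z:proj(c,[[C[0]-r,C[1],z],[C[0]+r,C[1],z],[C[0],C[1]+r,z],[C[0],C[1]-r,z]]).round(1).tolist()
print('gallery L,R,top,bot',pr(.0235,.103),'lantern',pr(.014,.12),'foot',pr(.026,0))
m=cv2.inRange(h,(18,40,60),(34,220,255))
n,l,s,ce=cv2.connectedComponentsWithStats(m)
for i in range(1,n):
  if s[i][4]>500: print(s[i],ce[i].round(1))
x=f[130:290,220:420]
save('v11',x.repeat(4,0).repeat(4,1)[:600])"
```

```text
clock 30.52 now axes [-0.05 -0.05  3.39] turn [-0.02 -0.03  0.03] after-turn axes [-0.04 -0.05  3.39] F [ 0.5  0.2 -0.3] gap 0.0856 pos [ 0.3752 -0.2695  0.2017]
gallery L,R,top,bot [[290.5, 197.8], [343.4, 198.1], [317.0, 171.9], [316.9, 222.9]] lantern [[299.9, 203.3], [333.5, 203.5], [316.7, 187.0], [316.7, 219.2]] foot [[296.4, 175.3], [339.4, 175.6], [317.9, 153.9], [317.8, 196.2]]
[561   0  70  16 640] [587.3   5.4]
[ 559   56   81   47 3337] [599.1  79. ]
[ 328   72   49   38 1119] [351.9  90.5]
[ 294  156   53   69 2805] [320.2 191. ]
[433 217  47  60 712] [457.6 247.2]
[604 328  36  72 997] [628.1 365.3]
[470 380  49  20 740] [494.6 391.1]
```

View pics/v11.png

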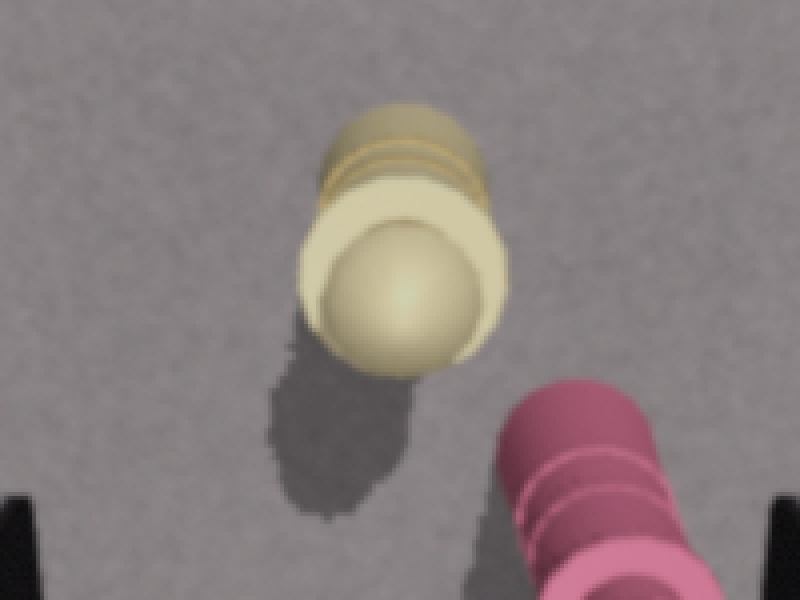

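The lighthouse gallery is centred at about (320.7,199) and the pink one is clear to the lower right. Target refined to (0.3755,-0.2725). Descending.

Request:
move_arm:
  motion:
    - [-0.07, 0, 0.6, 0, 0, 0, 1]
    - [0, -0.04, 0.7, 0.02, 0, 0, 1]
    - [0, -0.04, 0.7, 0.02, 0, 0, 1]
    - [0, -0.04, 0.4, 0.02, 0, 0, 1]
    - [0, 0, 0, 0, 0, 0, 1]

```text
clock: 31.2
ee_pos: [0.3741, -0.2731, 0.107]
tool_rot: [-0.002, 0.704, 0.71, -0.002]
contact_force: [0.3, -0.1, -0.2]
finger_gap: 0.0851
```

```bash
python3 -c "
from h import *
go(.3755,-.2725,.066,0)"
```

```text
clock 31.2 now axes [0.01 0.04 1.02] turn [-0.05 -0.01  0.06] after-turn axes [0.01 0.03 1.02] F [ 0.3 -0.1 -0.2] gap 0.0851 pos [ 0.3741 -0.2731  0.107 ]
```

Request:
move_arm:
  motion:
    - [0, 0.03, 0.4, -0.04, 0, 0.06, 1]
    - [0, 0, 0.4, 0.02, 0, 0, 1]
    - [0, 0, 0.15, 0, 0, 0, 1]
    - [0, 0, 0, 0, 0, 0, 1]

```text
clock: 31.7
ee_pos: [0.3768, -0.2743, 0.0686]
tool_rot: [0.0, 0.707, 0.707, -0.001]
contact_force: [0.2, -0.2, 0.0]
finger_gap: 0.0853
```

```bash
python3 -c "
from h import *
go(.3755,-.2725,.066,0)"
```

```text
clock 31.7 now axes [ 0.05 -0.03  0.06] turn [-0.01  0.01  0.  ] after-turn axes [ 0.05 -0.03  0.06] F [ 0.2 -0.2  0. ] gap 0.0853 pos [ 0.3768 -0.2743  0.0686]
```

Request:
move_arm:
  motion:
    - [0.05, -0.03, 0.06, 0, 0, 0, 1]
    - [0, 0, 0, 0, 0, 0, 0.5]
    - [0, 0, 0, 0, 0, 0, 0]
    - [0, 0, 0, 0, 0, 0, 0]
    - [0, 0, 0, 0, 0, 0, 0]
    - [0, 0, 0, 0, 0, 0, 0]
    - [0, 0, 0, 0, 0, 0, 0]
    - [0, 0, 0, 0, 0, 0, 0]
  grip_force: 50

```text
clock: 32.7
ee_pos: [0.3763, -0.2731, 0.0676]
tool_rot: [0.002, 0.707, 0.707, -0.001]
contact_force: [0.5, 0.1, 0.4]
finger_gap: 0.0442
```

```bash
python3 -c "
from h import *
go(.6238,.1134,.25,0)
o=get_obs();p=np.array(o['ee_pos'])
c=cam('wrist');f=c['frame'];h=cv2.cvtColor(f,cv2.COLOR_RGB2HSV)
m=cv2.inRange(h,(18,40,60),(34,220,255));n,l,s,ce=cv2.connectedComponentsWithStats(m)
print([ (s[i].tolist(),ce[i].round(1).tolist()) for i in range(1,n) if s[i][4]>1500])"
```

```text
clock 32.7 now axes [ 9.65  6.19 -4.59] turn [0.01 0.03 0.  ] after-turn axes [ 9.66  6.19 -4.56] F [0.5 0.1 0.4] gap 0.0442 pos [ 0.3763 -0.2731  0.0676]
[([330, 37, 80, 65, 3138], [369.8, 69.0]), ([271, 174, 98, 157, 11131], [319.5, 254.2])]
```

Request:
move_arm:
  motion:
    - [0, 0, 0, 0, 0, 0, 0]
    - [0, 0, -0.2, 0, 0, 0, 0]
    - [0, 0, -0.3, 0, 0, 0, 0]
    - [0, 0, 0, 0, 0, 0, 0]
  grip_force: 60

```text
clock: 33.25
ee_pos: [0.3763, -0.273, 0.0889]
tool_rot: [0.002, 0.707, 0.707, -0.001]
contact_force: [0.6, 0.1, -0.9]
finger_gap: 0.0441
```

```bash
python3 -c "
from h import *
go(.6238,.1134,.27,0)
c=cam('wrist');f=c['frame'];h=cv2.cvtColor(f,cv2.COLOR_RGB2HSV)
m=cv2.inRange(h,(18,40,60),(34,220,255));n,l,s,ce=cv2.connectedComponentsWithStats(m)
print([ (s[i].tolist(),ce[i].round(1).tolist()) for i in range(1,n) if s[i][4]>1500])
s=cam('scene');h=cv2.cvtColor(s['frame'],cv2.COLOR_RGB2HSV)
m=cv2.inRange(h,(18,50,70),(32,200,255))
n,l,st,ce=cv2.connectedComponentsWithStats(m[100:190,200:260]);print([(a.tolist()) for a in st[1:] if a[4]>30])"
```

```text
clock 33.25 now axes [ 9.64  6.19 -4.55] turn [0.01 0.03 0.  ] after-turn axes [ 9.66  6.19 -4.53] F [ 0.6  0.1 -0.9] gap 0.0441 pos [ 0.3763 -0.273   0.0889]
[([329, 44, 73, 59, 2571], [365.0, 73.2]), ([272, 174, 97, 156, 11092], [319.5, 254.0])]
[[20, 22, 20, 45, 526]]
```

The lighthouse lifted: the wrist view is unchanged and the force dropped by its weight. Carrying it to pad_a.

Request:
move_arm:
  motion:
    - [0, 0, -0.6, 0, 0, 0, 0]
    - [0, 0, -0.8, 0, 0, 0, 0]
    - [0, 0, -0.8, 0, 0, 0, 0]
    - [0.2, 0.1, -0.8, 0, 0, 0, 0]
    - [0.5, 0.3, -0.7, 0, 0, 0, 0]
    - [0.8, 0.5, -0.3, 0, 0, 0, 0]
    - [0.9, 0.6, 0, 0, 0, 0, 0]
    - [0.9, 0.6, 0, 0, 0, 0, 0]
    - [0.9, 0.6, 0, 0, 0, 0, 0]
    - [0.9, 0.6, 0, 0, 0, 0, 0]

```text
clock: 34.6
ee_pos: [0.5092, -0.0632, 0.2495]
tool_rot: [-0.002, 0.71, 0.705, -0.001]
contact_force: [0.3, 0.1, -1.5]
finger_gap: 0.0436
```

```bash
python3 -c "
from h import *
go(.6238,.1134,.25,0)"
```

```text
clock 34.6 now axes [ 4.43  2.83 -0.02] turn [-0.03 -0.01 -0.06] after-turn axes [ 4.42  2.87 -0.01] F [ 0.3  0.1 -1.5] gap 0.0436 pos [ 0.5092 -0.0632  0.2495]
```

Request:
move_arm:
  motion:
    - [0.9, 0.5, 0, 0, 0, 0, 0]
    - [0.9, 0.5, 0, 0, 0, 0, 0]
    - [0.9, 0.5, 0, 0, 0, 0, 0]
    - [0.9, 0.5, 0, 0, 0, 0, 0]
    - [0.5, 0.5, 0, 0, 0, 0, 0]
    - [0.1, 0.2, 0, 0, 0, 0, 0]
    - [0, 0, 0, 0, 0, 0, 0]

```text
clock: 35.48
ee_pos: [0.62, 0.1126, 0.2442]
tool_rot: [-0.004, 0.708, 0.706, -0.003]
contact_force: [0.2, -0.6, -1.3]
finger_gap: 0.0438
```

```bash
python3 -c "
from h import *
go(.6238,.1134,.092,0)"
```

```text
clock 35.48 now axes [0.02 0.14 3.8 ] turn [-0.09 -0.01 -0.02] after-turn axes [0.02 0.1  3.81] F [ 0.2 -0.6 -1.3] gap 0.0438 pos [0.62   0.1126 0.2442]
```

Request:
move_arm:
  motion:
    - [0.02, 0.1, 0.5, -0.08, 0, 0, 0]
    - [0, 0, 0.7, 0, 0, 0, 0]
    - [0, 0, 0.7, 0, 0, 0, 0]
    - [0, 0, 0.6, 0, 0, 0, 0]
    - [0, 0, 0.4, 0, 0, 0, 0]
    - [0, 0, 0, 0, 0, 0, 0]

```text
clock: 36.22
ee_pos: [0.6214, 0.1066, 0.1261]
tool_rot: [-0.0, 0.71, 0.704, -0.001]
contact_force: [-0.6, -0.1, -0.6]
finger_gap: 0.0436
```

```bash
python3 -c "
from h import *
go(.6238,.1134,.09,0)"
```

```text
clock 36.23 now axes [0.17 0.06 0.9 ] turn [-0.01  0.01 -0.08] after-turn axes [0.17 0.06 0.9 ] F [-0.6 -0.1 -0.6] gap 0.0436 pos [0.6214 0.1066 0.1261]
```

Request:
move_arm:
  motion:
    - [0.17, 0.06, 0.3, 0, 0, -0.08, 0]
    - [0, 0, 0.3, 0, 0, 0, 0]
    - [0.02, -0.02, 0.2, 0, 0, 0, 0]
    - [0, 0, 0, 0, 0, 0, 0]

```text
clock: 36.72
ee_pos: [0.6247, 0.1146, 0.0944]
tool_rot: [0.001, 0.707, 0.707, 0.001]
contact_force: [-0.1, -0.2, -1.7]
finger_gap: 0.0439
```

```bash
python3 -c "
from h import *
go(.6238,.1134,.0886,0)"
```

```text
clock 36.73 now axes [-0.03 -0.02  0.15] turn [0.02 0.01 0.01] after-turn axes [-0.03 -0.02  0.15] F [-0.1 -0.2 -1.7] gap 0.0439 pos [0.6247 0.1146 0.0944]
```

Request:
move_arm:
  motion:
    - [-0.03, -0.02, 0.1, 0.02, 0, 0, 0]
    - [0, 0, 0.1, 0, 0, 0, 0]
    - [0, 0, 0, 0, 0, 0, 0]

```text
clock: 37.1
ee_pos: [0.6251, 0.1135, 0.0892]
tool_rot: [0.001, 0.707, 0.708, 0.001]
contact_force: [0.2, -0.0, -1.7]
finger_gap: 0.0436
```

```bash
python3 -c "
from h import *
go(.6238,.1134,.0886,0)"
```

```text
clock 37.1 now axes [-0.   -0.03  0.01] turn [0.02 0.   0.01] after-turn axes [-0.   -0.03  0.01] F [ 0.2 -0.  -1.7] gap 0.0436 pos [0.6251 0.1135 0.0892]
```

Request:
move_arm:
  motion:
    - [0, -0.02, 0.06, 0, 0, 0, 0]
    - [0, 0, 0.04, 0, 0, 0, 0]
    - [0, 0, 0, 0, 0, 0, 0]

```text
clock: 37.48
ee_pos: [0.6257, 0.1138, 0.0888]
tool_rot: [0.002, 0.707, 0.708, 0.002]
contact_force: [-0.9, 0.5, -2.1]
finger_gap: 0.0438
```

```bash
python3 -c "
from h import *
go(.6238,.1134,.0886,0)"
```

```text
clock 37.48 now axes [-0.01 -0.05  0.01] turn [0.05 0.   0.01] after-turn axes [-0.01 -0.05  0.01] F [-0.9  0.5 -2.1] gap 0.0438 pos [0.6257 0.1138 0.0888]
```

Request:
move_arm:
  motion:
    - [0, 0, 0, 0, 0, 0, 0.6]
    - [0, 0, 0, 0, 0, 0, 1]
    - [0, 0, 0, 0, 0, 0, 1]
    - [0, 0, 0, 0, 0, 0, 1]
    - [0, 0, 0, 0, 0, 0, 1]
    - [0, 0, -0.4, 0, 0, 0, 1]
    - [0, 0, -0.7, 0, 0, 0, 1]
    - [0, 0, -0.9, 0, 0, 0, 1]
    - [0, 0, -1, 0, 0, 0, 1]
    - [0, 0, -0.5, 0, 0, 0, 1]

```text
clock: 38.72
ee_pos: [0.6242, 0.1136, 0.235]
tool_rot: [0.002, 0.707, 0.708, 0.002]
contact_force: [-0.4, 0.6, 0.0]
finger_gap: 0.0852
```

Request:
move_arm:
  motion:
    - [0, -0.8, 0, 0, 0, 0, 1]
    - [0, -1, 0, 0, 0, 0, 1]
    - [0, -1, 0, 0, 0, 0, 1]
    - [0, -1, 0, 0, 0, 0, 1]
    - [0.5, -0.8, 0, 0, 0, 0, 1]
    - [0.8, -0.3, 0, 0, 0, 0, 1]
    - [0.8, 0, 0, 0, 0, 0, 1]
    - [0.8, 0, 0, 0, 0, 0, 1]
    - [0, 0, 0, 0, 0, 0, 1]

```text
clock: 39.85
ee_pos: [0.4267, 0.2325, 0.2498]
tool_rot: [0.009, 0.707, 0.707, 0.012]
contact_force: [0.3, -0.3, -0.4]
finger_gap: 0.0854
```

```bash
python3 -c "
from h import *
T=cam('top');S=cam('scene')
b=lambda c,x,y,w,h,s:cv2.resize(c['frame'][y:y+h,x:x+w],(w*s,h*s),interpolation=cv2.INTER_CUBIC)
a=b(T,190,115,230,80,3); d=b(S,210,160,230,110,3)
save('v12',np.vstack([a,d]))
print(get_obs()['ee_pos'])
pads={'a':(.6238,.1134),'b':(.6388,.0218),'c':(.6416,-.072),'d':(.6585,-.1593)}
for n,z in(('a',.156),('b',.129),('c',.103),('d',.076)):
  print(n,'top:foot,tip',proj(T,[[*pads[n],.021],[*pads[n],z]]).round(1).tolist(),'scene',proj(S,[[*pads[n],.021],[*pads[n],z]]).round(1).tolist())"
```

```text
[0.42693281 0.230835   0.24945435]
a top:foot,tip [[239.7, 157.5], [227.2, 139.1]] scene [[369.6, 240.0], [376.3, 202.5]]
b top:foot,tip [[283.2, 150.8], [279.8, 135.6]] scene [[331.2, 242.8], [333.2, 213.4]]
c top:foot,tip [[327.6, 149.7], [329.8, 138.5]] scene [[291.8, 241.3], [290.8, 219.4]]
d top:foot,tip [[368.6, 142.4], [372.8, 134.7]] scene [[254.5, 244.7], [252.2, 230.3]]
```

View pics/v12.png

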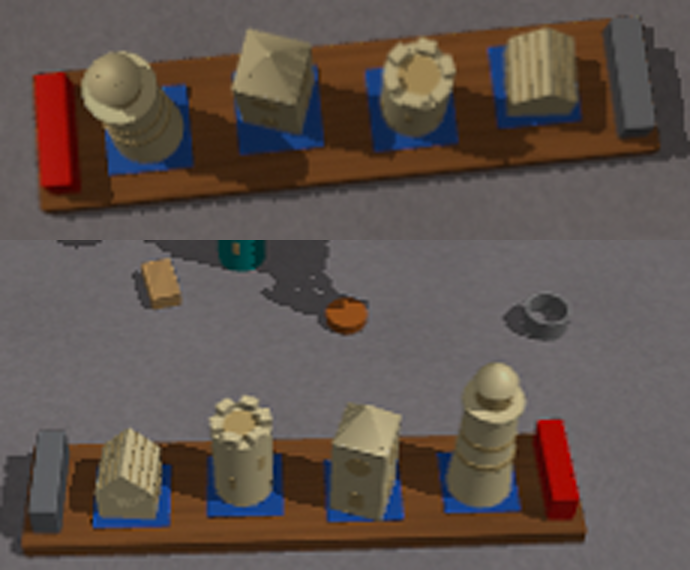

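All four buildings stand on their pads in the right order. In the top view the lighthouse tip is at (228,141), the tower apex at (280.7,131.7), the turret rim at (330,139) and the cottage at (370,135). Each is within about 7 mm of its predicted centre (tower worst), and the gripper is clear.

```bash
python3 -c "
from station import *
print(get_obs()['clock'],sign_off())"
```

```text
the job is handed in; nothing more can be done
39.95 None
```

I placed all four buildings upright on the pads and handed the job in at 39.95 s. From the red block they run lighthouse (pad_a), tower (pad_b), turret (pad_c), cottage (pad_d). I never touched the pink lighthouse or the turquoise turret.

**Final positions:** checking the last top and scene pictures against the calibration, the lighthouse, turret and cottage are about 1–5 mm off their pad centres, within the 15 mm limit. All four look upright, and the gripper was open and clear of everything.

**Checks that disagreed:**
- **Tower position:** its foot measured about 4 mm off centre, but the roof tip suggested 5–7 mm. Both are within the limit.
- **Cameras:** the top and scene cameras differed by about 4 mm in y on the pads, so I aimed at the average of the two.
- **Tower grip:** the finger opening read 53 mm on the 42 mm shaft, and I did not find out why. The tower also leaned slightly in the first grip (about 0.04 rad, by a rough image estimate), so I gripped it again lower and tested the hold with a small lift.
- **Contact on setting down:** I felt clear contact only for the turret. For the others I relied on the expected height, and for the tower also on the picture, before letting go.

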